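Fill and set up the bag-foot press

ROBOT

A 6-joint arm with a two-finger parallel gripper is mounted at the origin on the work surface. World frame = base frame: x ahead of the robot, y to its left, z up, the work surface at z = 0. Lengths are in mm, angles in rad, forces in N, time in s.
With the tool pointing down it reaches from about 350 to 875 mm from the base axis. Payload 4.2 kg.
Tool frame: the origin (TCP) lies midway between the tips of the shut fingers; the grasp point (between the pads) lies 19 mm behind it (arm.tcp_to_grasp is the distance from the TCP to the grasp point, in mm); z points along the fingers, y is the line along which they close (so a half turn about z gives the same grasp; the last joint's range is limited). The gripper opens to 85 mm and grips with 20 to 120 N. Pads are 22 mm wide; open, the fingers measure 114 mm over their backs; the gripper's body (76 mm by 85 mm) begins 54 mm behind the grasp point. The pads swing forward as they close: fully open they stand 13 mm farther back than shut.
Start: joints at [1.382, 0.385, 0.008, 0, -1.194, -0.259], TCP at [270.581, 563.369, 231.312] pointing down, gripper open.
Joint ranges: [-3.14, 3.14], [-1.21, 2.06], [-1.07, 1.41], [-3.16, 2.05], [-2.99, -0.16], [-3.1, 3.1]. Speed limits (rad/s): [2.79, 2.79, 3.14, 3.14, 3.14, 3.14].

INTERFACE

Orientations are given as a unit quaternion [x, y, z, w].
In Python, from bench import arm gives the robot as it stands.
- The arm moves only by the tool arm_command, never from a script. Its argument "rows" is a list of rows, each a list of 2 entries, a list of its own where there are three numbers: the shift along the tool's x, y, z as a fraction of full scale, then the turn, a rotation vector about the tool's x, y, z as a fraction of full scale. In form: [[[x, y, z], [wx, wy, wz]], ...]. A call has 1 to 5 rows; each row is the pose to reach, as a shift and turn from the pose commanded when the call began, along the tool's axes at that moment, turning the shorter way round; what a row does not reach only later rows make up. Full scale, the value 1, is 0.25 m for a shift and 180 degrees for a turn. A row lasts 1/10 s, in which the tool goes at most 50 mm and 8.59 degrees, less where a joint would pass 70% of its speed; a pose out of reach is approached as far as the arm can. A call with a number of a shift or a turn outside -1 to 1 is refused whole. A call with a gripper value outside its range is refused whole. "grip" is the opening, from 0 (shut) to 1 (fully open), set as the call begins (left out, the last holds). The fingers move at their own pace and stop on an object; the grip force is fixed at half the most. Time passes only in rows, so rows that repeat a pose let the fingers close. It gives the time, the measured TCP pose, the force, the opening and the grip force at its end, in the units of the state.
- arm.read_state(): the state, without advancing time (a new reading comes with each control period).
- arm.get_image(name): name is "scene" or "top" or "wrist"; returns (picture, depth): 384x512x3 uint8, blue, green, red; 384x512 float32, mm along the optical axis (not along the pixel's ray), 0 where there is no reading.
- arm.camera_info(name): a dict with "fx", "fy", "cx", "cy" (pixels), "k1" (the pictures are not rectified: a ray, as slopes to the right and down, at radius r is drawn at 1 + k1 r^2 times it, then the intrinsics apply), "extrinsics" (4x4, takes a point from camera to world coordinates). Camera axes: x right, y down, z forward; pixel columns grow to the right and rows downward; lengths in mm; the calibration is good to about 2 mm. A picture is of the moment at which its call begins: read the wrist's pose just before it. camera_info takes no time and is no camera call; for the wrist camera it gives the pose at the moment of the call.
- arm.job_done(): hands the job in; it is judged then, once.
Trained networks look in the newest picture that a camera, given by its name, has taken for a name from the list of things; names that differ only in an ending like _2 or _b are one class to them, and where a whole thing is asked for, a point or a joint stands for the part that bears it (a point fixed in the world has none). Each returns a list of dicts, best first, with "score" (0 to 1); they miss things now and then, are a little off and sometimes report something else, mostly with a low value. They report only what shows in the picture. A call takes as long as a camera call.
- arm.spot_in(camera, query): "position" ([column, row] in pixels, amid what is visible of it).
The state is a dict: "clock": time; "joints": joint angles; "joint_vel": joint speeds; "joint_efforts": joint torques, N m; "position": TCP position; "ee_rot": TCP orientation; "contact_force": force on the tool from outside, world axes, zero at the start; "wrist_torque": the same for the moment, N m; "gripper_width": finger opening in mm; "grasp_force": force on a finger pad.
Only numpy, scipy, OpenCV 4.12 (cv2) and the standard library are available. Lean on these libraries where they do the work, as an engineer would, in place of code of your own. Each camera call takes 0.05 s, during which the arm holds its last target. There are 200 camera calls.

TASK

Get the bench press ready for the bag job: with the long-handled scoop, fetch every brass bag foot out of the steel tray under the low glass shelf and tip them into the press's square feed hopper, without knocking the shelf, then lay the scoop down flat on the black mat again. Also turn the air regulator's knob until its pointer is at the long set mark, and only then slide the fork lock fully home over the knob. Leave everything else on the bench where it is.

Things in the scene. Friction and masses are not known exactly. Their poses are not given: they have to be found in the camera images.
- scoop: Long-handled scoop, about 120 g, 310 mm long, on the mat at the start. Origin at its underside below mid-grip; x to the lip, z up. Grip: wooden bar 16 mm wide (y), z 33 to 57, x -80 to +60. Pan: 72 mm wide, underside z=0, x +120 to +205, floor 2.4 mm, rear wall 26 high at x=120, side walls 26 high at the rear sloping to nothing at x=174. Steel neck rises to z=45 at x=85. Mass centre x=51, z=29.
- scoop_lip (a point): Middle of the pan's lip edge (scoop x=205, z=0): sharp, tapering up to the 2.4 mm floor over 28 mm, so it slides under parts held against a wall. The pan is smooth: parts begin to slide at 13 to 20 degrees of slope. Nose up 30 degrees brings them to its rear wall, nose down 40 empties it.
- scoop_tail (a point): Foot of the steel hook at the handle's end (scoop x=-105, z=0). Lying flat, the scoop stands on its pan and this foot. Under the shelf, nose-up tilt is limited by this foot meeting the bench.
- mat: Black rubber mat fixed to the bench, 140 mm (its x) x 400 mm (its y), 3 mm thick; origin at the centre of its underside.
- shelf: Fixed low shelf of clear sheet: 130 mm deep (its x, away from the robot) x 400 wide (y) x 8 thick, underside 90 mm above the bench, on four 12 mm posts at x=+-53, y=+-185. Three jars on it reach 200 mm above the bench. Origin at bench level below its centre; near edge at x=-65.
- tray: Fixed steel stock tray, open at the front, under the shelf, axes as the shelf, origin at bench level, its centre (shelf x=-25). Floor 3 mm thick, x +-80, y +-90 inside; rear wall with inner face at x=80, side walls 3 mm thick, all 60 mm high above the bench. The shelf's near edge is over tray x=-40, so the front 40 mm lies uncovered. Its walls are as smooth as the pan.
- foot0: Brass bag foot, one of three to six alike (None if absent): round domed button, 19 mm across, 12.5 mm high, 20 g, lower edge rounded; origin at the centre of its underside, which may come to face any way. In the tray under the shelf at the start. Pushed by the scoop's lip it slides to the rear wall, then climbs on to the lip.
- foot1: Brass bag foot, one of three to six alike (None if absent): round domed button, 19 mm across, 12.5 mm high, 20 g, lower edge rounded; origin at the centre of its underside, which may come to face any way. In the tray under the shelf at the start. Pushed by the scoop's lip it slides to the rear wall, then climbs on to the lip.
- foot2: Brass bag foot, one of three to six alike (None if absent): round domed button, 19 mm across, 12.5 mm high, 20 g, lower edge rounded; origin at the centre of its underside, which may come to face any way. In the tray under the shelf at the start. Pushed by the scoop's lip it slides to the rear wall, then climbs on to the lip.
- foot3: Brass bag foot, one of three to six alike (None if absent): round domed button, 19 mm across, 12.5 mm high, 20 g, lower edge rounded; origin at the centre of its underside, which may come to face any way. In the tray under the shelf at the start. Pushed by the scoop's lip it slides to the rear wall, then climbs on to the lip.
- foot4: Brass bag foot, one of three to six alike (None if absent): round domed button, 19 mm across, 12.5 mm high, 20 g, lower edge rounded; origin at the centre of its underside, which may come to face any way. In the tray under the shelf at the start. Pushed by the scoop's lip it slides to the rear wall, then climbs on to the lip.
- foot5: Brass bag foot, one of three to six alike (None if absent): round domed button, 19 mm across, 12.5 mm high, 20 g, lower edge rounded; origin at the centre of its underside, which may come to face any way. In the tray under the shelf at the start. Pushed by the scoop's lip it slides to the rear wall, then climbs on to the lip.
- hopper_floor (a point): Centre of the inner floor (27 mm above the bench) of the press's feed hopper: open square steel box, 130 x 130 mm inside, walls 3 mm, rim 72 mm above the bench. Axes: x away from the robot, y left. The green press, 430 mm tall on a 240 x 150 mm base, stands fixed with its middle at x=130, y=150 in this frame.
- regulator: Air regulator, fixed, to the right. Origin at bench level under the knob's axis. Its top plate, 74 mm above the bench, 56 mm wide (x), runs from y=-40 to 130; the lock slides on it along y. The set mark is the long black line on the plate from y=22 to 46, straight out from the axis along +y; the short lines round the knob are scale divisions.
- knob (a joint): Regulator knob, rad, 0 to 4.2, growing clockwise seen from above; pointer at the set mark at 2.40. In the regulator's frame the pointer's direction is pi/2 + 2.40 - value, counter-clockwise from x. Friction 0.06 N m; stays where left.
- knob_grip (a point): On the knob's axis, 110 mm above the bench: grip height on the bar. The knob is a 42 mm disc (top 88 mm above the bench) carrying a grip bar 40 mm long, 11 mm wide, 88 to 114 mm above the bench; the pointer is the bar's end with a white line on top.
- lock (a joint): Fork lock, m: 0 drawn back, 0.060 fully home with a prong either side of the knob's grip bar. Slides along the regulator's -y, to the knob; friction 1.5 N, stays where left. Pinch or push its upright tab.
- lock_tab (a point): Middle of the lock's upright tab, 120 mm above the bench: tab 14 mm (regulator x) x 18 mm (y), 98 to 134 mm above the bench. The fork under it is 36 mm wide (x), top 98 mm above the bench; its prongs reach 58 mm from the tab towards the knob.
- tin: Bystander: polish tin, 56 mm across, 30 mm high.
- spool: Bystander: wooden thread spool, 40 mm across, 48 mm high.
- hammer: Bystander: hammer lying on the bench.
- awl: Bystander: awl lying on the bench, 150 mm long.
- last: Bystander: wooden shoe last, about 235 mm long, 100 mm high.
- dye_cup: Bystander: white cup, 72 mm across, 85 mm high.

How it is judged (in metres and radians):
On the way, in this order (a step that is already met when the one before it is completed fails the run):
1. the knob's pointer is at the set mark while the lock is still drawn back (value of joint knob between 2.3 and 2.5 rad and value of joint lock below 0.02 m), for 0.2 s.
2. the lock is slid fully home with the knob at the mark (value of joint knob between 2.3 and 2.5 rad and value of joint lock above 0.055 m), for 0.2 s.
At the end, for the whole second after the job is handed in: Every bag foot that is present lies at rest in the feed hopper; the scoop lies flat on the mat (lip and rear foot both over the mat and down, tilt under 0.12 rad), released and at rest; the knob is within 0.10 rad of the set mark (2.40) and the lock is home (over 55 of 60 mm) (all of step 2 and x of foot0 in the frame of hopper_floor between -0.066 and 0.066 m and y of foot0 in the frame of hopper_floor between -0.066 and 0.066 m and z of foot0 in the frame of hopper_floor between -0.005 and 0.04 m and linear speed of each of foot0, foot1, foot2, foot3, foot4, foot5, scoop below 0.02 m/s and x of foot1 in the frame of hopper_floor between -0.066 and 0.066 m and y of foot1 in the frame of hopper_floor between -0.066 and 0.066 m and z of foot1 in the frame of hopper_floor between -0.005 and 0.04 m and x of foot2 in the frame of hopper_floor between -0.066 and 0.066 m and y of foot2 in the frame of hopper_floor between -0.066 and 0.066 m and z of foot2 in the frame of hopper_floor between -0.005 and 0.04 m and x of foot3 in the frame of hopper_floor between -0.066 and 0.066 m and y of foot3 in the frame of hopper_floor between -0.066 and 0.066 m and z of foot3 in the frame of hopper_floor between -0.005 and 0.04 m and x of foot4 in the frame of hopper_floor between -0.066 and 0.066 m and y of foot4 in the frame of hopper_floor between -0.066 and 0.066 m and z of foot4 in the frame of hopper_floor between -0.005 and 0.04 m and x of foot5 in the frame of hopper_floor between -0.066 and 0.066 m and y of foot5 in the frame of hopper_floor between -0.066 and 0.066 m and z of foot5 in the frame of hopper_floor between -0.005 and 0.04 m and x of scoop_lip in the frame of mat between -0.07 and 0.07 m and y of scoop_lip in the frame of mat between -0.2 and 0.2 m and height (world z) of each of scoop_lip, scoop_tail below 0.015 m and x of scoop_tail in the frame of mat between -0.07 and 0.07 m and y of scoop_tail in the frame of mat between -0.2 and 0.2 m and angle between scoop's own z axis and vertical below 0.12 rad); the robot touches nothing.
It fails at once if the glass shelf, or a jar on it, is struck by the scoop or the robot (over 3 N) (contact force between shelf and scoop above 3 N or contact force between shelf and the arm above 3 N or contact force between shelf and the fingers above 3 N).
It fails at once if a bag foot is taken with the fingers while it is under the shelf (that is the scoop's work) ((contact force between the fingers and foot0 above 0.3 N and x of foot0 in the frame of shelf between -0.065 and 0.065 m and y of foot0 in the frame of shelf between -0.1 and 0.1 m and height (world z) of foot0 below 0.08 m) or (contact force between the fingers and foot1 above 0.3 N and x of foot1 in the frame of shelf between -0.065 and 0.065 m and y of foot1 in the frame of shelf between -0.1 and 0.1 m and height (world z) of foot1 below 0.08 m) or (contact force between the fingers and foot2 above 0.3 N and x of foot2 in the frame of shelf between -0.065 and 0.065 m and y of foot2 in the frame of shelf between -0.1 and 0.1 m and height (world z) of foot2 below 0.08 m) or (contact force between the fingers and foot3 above 0.3 N and x of foot3 in the frame of shelf between -0.065 and 0.065 m and y of foot3 in the frame of shelf between -0.1 and 0.1 m and height (world z) of foot3 below 0.08 m) or (contact force between the fingers and foot4 above 0.3 N and x of foot4 in the frame of shelf between -0.065 and 0.065 m and y of foot4 in the frame of shelf between -0.1 and 0.1 m and height (world z) of foot4 below 0.08 m) or (contact force between the fingers and foot5 above 0.3 N and x of foot5 in the frame of shelf between -0.065 and 0.065 m and y of foot5 in the frame of shelf between -0.1 and 0.1 m and height (world z) of foot5 below 0.08 m)).
It fails at once if another thing on the bench is moved more than 30 mm (distance of any of tin, spool, hammer, awl, last, dye_cup from where it was at the start of the episode above 0.03 m).
Of foot0, foot1, foot2, foot3, foot4, foot5 only 3 to 6 are there at a start; the rules pass over those that are not, and their reading is None.
At some moment in a run one of scoop, foot0, foot1, foot2, foot3, foot4, foot5 may be knocked a few centimetres aside while the robot is not near it.
It also fails if it takes over 210 s, if anything falls off the work surface, if the arm or the gripper's body presses on something with over 40 N, if the wrist force passes 120 N, or if a joint passes its speed limit or range.

## Working session

There is one attempt and no reset: what is moved stays moved. The work goes in short steps, Python scripts to look and compute and a tool call to move; the robot and the scene stay as the last step left them, time stands still between calls to the robot, and variables do not carry over. Pictures are saved under pics/ and viewed, at most 14 in all, crops included, and the job is handed in when it is done.

Besides the shell and the picture viewer there is one more tool, called after "Emit:" as name([rows], argument=value, ...), one row to a line, values as JSON. arm_command: Moves the arm, as the interface text tells. Shift numbers are shares of 0.25 m and turn numbers shares of 180 degrees, none past 1 either way. Its arguments: {"type":"object","properties":{"rows":{"type":"array","items":{"type":"array"}},"grip":{"type":"number"}},"required":["rows"]}

```bash
ls; mkdir -p pics
cat > h.py <<'E'
import numpy as np, cv2
from scipy.spatial.transform import Rotation as R
from bench import arm
def ray(ci,u,v):
    K=np.array([[ci['fx'],0,ci['cx']],[0,ci['fy'],ci['cy']],[0,0,1]],float)
    d=np.hypot((u-ci['cx'])/ci['fx'],(v-ci['cy'])/ci['fy'])
    x,y=(u-ci['cx'])/ci['fx'],(v-ci['cy'])/ci['fy']
    r=d
    for _ in range(20): r=d/(1+ci['k1']*r*r)
    s=r/d if d>0 else 1
    return np.array([x*s,y*s,1.0])
def at_z(ci,u,v,z):
    T=np.array(ci['extrinsics']);d=T[:3,:3]@ray(ci,u,v);o=T[:3,3]
    return o+d*(z-o[2])/d[2]
def at_d(ci,u,v,dep):
    T=np.array(ci['extrinsics']);return T[:3,:3]@(ray(ci,u,v)*dep)+T[:3,3]
def cloud(ci,dep):
    h,w=dep.shape;u,v=np.meshgrid(np.arange(w),np.arange(h))
    x,y=(u-ci['cx'])/ci['fx'],(v-ci['cy'])/ci['fy'];d=np.hypot(x,y);r=d.copy()
    for _ in range(20): r=d/(1+ci['k1']*r*r)
    s=np.where(d>0,r/np.maximum(d,1e-9),1)
    P=np.stack([x*s*dep,y*s*dep,dep],-1);T=np.array(ci['extrinsics'])
    P=P@T[:3,:3].T+T[:3,3];P[dep==0]=np.nan;return P
def px(ci,p):
    T=np.linalg.inv(np.array(ci['extrinsics']));q=T[:3,:3]@np.array(p,float)+T[:3,3]
    x,y=q[0]/q[2],q[1]/q[2];f=1+ci['k1']*(x*x+y*y)
    return [ci['fx']*x*f+ci['cx'],ci['fy']*y*f+ci['cy']]
E
python3 - <<'E'
from h import *
for n in('scene','top'):
    im,d=arm.get_image(n);ci=arm.camera_info(n);np.savez('pics/'+n+'0.npz',im=im,d=d,**{k:ci[k] for k in ci})
    cv2.imwrite(f'pics/{n}0.png',im)
    print(n,{k:np.round(ci[k],3).tolist() for k in ci})
    for q in ['scoop','scoop_lip','scoop_tail','mat','shelf','tray','foot0','hopper_floor','regulator','knob','knob_grip','lock_tab','tin','spool','hammer','awl','last','dye_cup']:
        try:r=arm.spot_in(n,q)
        except Exception as e: print(q,e);continue
        out=[]
        for s in r[:6]:
            u,v=s['position'];dd=d[int(v),int(u)]
            out.append((round(s['score'],2),round(u),round(v),np.round(at_d(ci,u,v,dd)).tolist()))
        print(q,out)
print(arm.read_state())
E
```

```text
pics
scene {'fx': 397.631, 'fy': 397.631, 'cx': 253.361, 'cy': 191.037, 'k1': -0.136, 'extrinsics': [[0.064, 0.822, -0.565, 1235.445], [0.998, -0.049, 0.042, -67.857], [0.007, -0.567, -0.824, 1149.773], [0.0, 0.0, 0.0, 1.0]]}
scoop [(0.69, 257, 184, [423.0, 4.0, 7.0])]
scoop_lip [(0.7, 256, 181, [404.0, 3.0, 2.0])]
scoop_tail [(0.82, 258, 182, [411.0, 10.0, 1.0])]
mat [(0.86, 234, 196, [460.0, -78.0, -1.0])]
shelf [(0.85, 257, 234, [669.0, -14.0, 100.0])]
tray [(0.56, 263, 258, [722.0, 3.0, 36.0])]
foot0 [(0.66, 150, 188, [467.0, -354.0, 75.0])]
hopper_floor [(0.6, 348, 182, [441.0, 325.0, 20.0]), (0.6, 350, 239, [665.0, 289.0, 16.0])]
regulator [(0.76, 152, 188, [1235.0, -68.0, 1150.0])]
knob [(0.42, 153, 173, [418.0, -344.0, 92.0]), (0.23, 258, 183, [415.0, 10.0, 2.0])]
knob_grip [(0.44, 151, 172, [419.0, -349.0, 101.0])]
lock_tab [(0.75, 144, 194, [528.0, -357.0, 132.0]), (0.67, 256, 178, [396.0, 2.0, 5.0])]
tin [(0.58, 191, 162, [327.0, -229.0, 30.0])]
spool [(0.72, 258, 234, [668.0, -11.0, 95.0]), (0.55, 319, 166, [388.0, 228.0, 49.0])]
hammer [(0.88, 129, 244, [644.0, -420.0, 2
[... 1734 characters left out ...]
ints': array([ 1.38160251e+00,  3.84686364e-01,  7.94373162e-03,  1.14454608e-05,
       -1.19401276e+00, -2.58601376e-01]), 'joint_vel': array([-0.00113319, -0.00097261,  0.00044851,  0.00055063,  0.00031555,
       -0.00044074]), 'joint_efforts': array([ 9.58441706e-04, -3.92078412e+01,  1.88615835e+01,  4.19055730e+00,
       -3.34003507e-04, -2.23455004e-06]), 'position': array([270.58566072, 563.384965  , 231.33916825]), 'ee_rot': array([ 9.75039935e-01, -2.22029556e-01,  4.60792179e-06, -2.06414647e-05]), 'contact_force': array([-0.10782843,  0.24453046, -0.12281284]), 'wrist_torque': array([-0.04119593, -0.00024141, -0.01326942]), 'grasp_force': 0.0, 'gripper_width': 85.3330067722413}
```

Run:
```python
import cv2
a=cv2.imread('pics/top0.png')
cv2.imwrite('pics/a.png',cv2.resize(a[80:330,60:440],None,fx=2.1,fy=2.1,interpolation=3))
a=cv2.imread('pics/scene0.png')
cv2.imwrite('pics/b.png',cv2.resize(a[120:320,90:400],None,fx=2.5,fy=2.5,interpolation=3))
```

```text
(no output)
```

View pics/a.png

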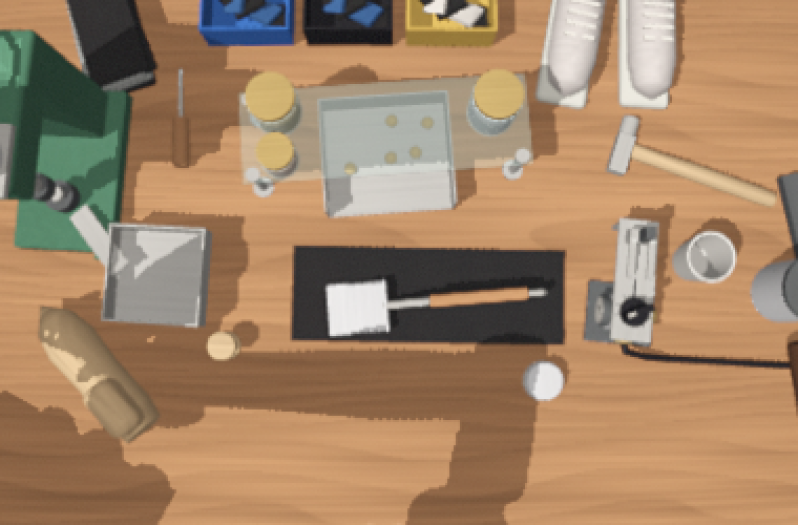

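View pics/b.png

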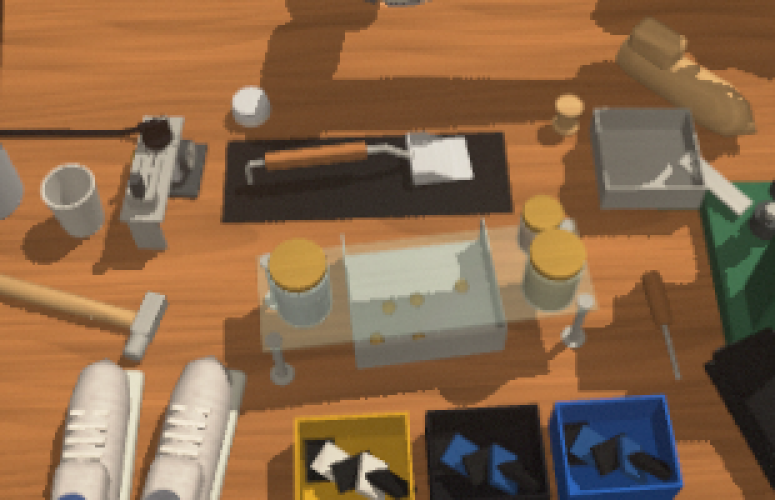

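Run:
```python
from h import *
ct=dict(np.load('pics/top0.npz'));cs=dict(np.load('pics/scene0.npz'))
def A(x,y,z): return np.round(at_z(ct,60+x/2.1,80+y/2.1,z)[:2]).tolist()
def B(x,y,z): return np.round(at_z(cs,90+x/2.5,120+y/2.5,z)[:2]).tolist()
print('feet top',[A(*p,9) for p in[(391,121),(427,122),(390,157),(415,152),(350,168)]])
print('feet scene',[B(*p,9) for p in[(376,339),(418,337),(388,308),(417,299),(461,286)]])
print('tray front bottom top cam',A(329,214,3),A(456,208,3),'rear rim',A(319,95,60),A(449,92,60), 'front rim?',A(326,190,60))
print('tray rear rim scene',B(358,366,0),B(505,347,0),B(351,303,60),B(502,289,60),'front post tops')
print('shelf corners top',A(240,95,98),A(526,73,98),A(531,152,98),A(248,180,98))
print('shelf scene',B(258,262,98),B(572,224,98),B(594,301,98),B(263,349,98))
print('mat',A(294,247,3),A(564,252,3),A(564,345,3),A(292,339,3), 'scene',B(229,143,3),B(503,134,3),B(511,208,3),B(222,220,3))
print('scoop lip corners',A(326,287,5),A(329,334,5),B(467,138,5),B(473,183,5),' rear pan',A(388,282,20),A(387,330,20),' grip',A(430,300,57),A(528,294,57),'scene',B(367,150,57),B(266,160,57),'tail',A(546,292,10),B(250,182,3))
print('hopper rim',A(108,225,72),A(208,228,72),A(205,326,72),A(103,320,72))
print('reg plate',A(618,218,74),A(660,222,74),A(652,343,74),A(612,342,74))
P=cloud(cs,cs['d']);
# heights
for n,c in(('top',ct),('scene',cs)):
    P=cloud(c,c['d'])
    m=(P[...,0]>380)&(P[...,0]<560)&(P[...,1]>-400)&(P[...,1]<-310)
    for lo,hi in((70,80),(84,92),(95,101),(106,117),(126,137)):
        q=P[m&(P[...,2]>lo)&(P[...,2]<hi)]; print(n,lo,len(q),np.round(q.mean(0)) if len(q) else'',np.round(q.min(0)) if len(q) else '',np.round(q.max(0)) if len(q) else '')
    m=(P[...,0]>370)&(P[...,0]<490)&(P[...,1]>-130)&(P[...,1]<70)&(P[...,2]>48)
    q=P[m];print(n,'grip pts',len(q),np.round(q.mean(0),1),np.round(np.polyfit(q[:,1],q[:,0],1),3),np.round([q[:,1].min(),q[:,1].max()]))
```

```text
feet top [[692.0, -17.0], [691.0, -70.0], [638.0, -16.0], [645.0, -52.0], [621.0, 43.0]]
feet scene [[696.0, -66.0], [696.0, -13.0], [653.0, -49.0], [643.0, -11.0], [627.0, 48.0]]
tray front bottom top cam [553.0, 74.0] [563.0, -113.0] rear rim [717.0, 86.0] [722.0, -100.0] front rim? [579.0, 74.0]
tray rear rim scene [727.0, -90.0] [713.0, 96.0] [670.0, -95.0] [662.0, 93.0] front post tops
shelf corners top [706.0, 192.0] [740.0, -205.0] [627.0, -210.0] [587.0, 178.0]
shelf scene [627.0, -205.0] [596.0, 186.0] [705.0, 195.0] [743.0, -197.0]
mat [505.0, 125.0] [498.0, -273.0] [361.0, -271.0] [371.0, 126.0] scene [373.0, -263.0] [380.0, 132.0] [508.0, 128.0] [503.0, -268.0]
scoop lip corners [446.0, 77.0] [378.0, 72.0] [386.0, 79.0] [464.0, 80.0]  rear pan [453.0, -13.0] [384.0, -12.0]  grip [425.0, -72.0] [434.0, -209.0] scene [437.0, -65.0] [445.0, -203.0] tail [439.0, -244.0] [443.0, -231.0]
hopper rim [528.0, 379.0] [524.0, 237.0] [388.0, 238.0] [396.0, 381.0]
reg plate [539.0, -336.0] [534.0, -397.0] [364.0, -381.0] [366.0, -323.0]
top 70 613 [ 458. -352.   75.] [ 380. -393.   70.] [ 539. -320.   80.]
top 84 113 [ 421. -351.   89.] [ 389. -374.   84.] [ 522. -331.   92.]
top 95 134 [ 482. -357.   98.] [ 403. -382.   95.] [ 521. -333.  101.]
top 106 56 [ 424. -352.  113.] [ 400. -371.  107.] [ 519. -332.  117.]
top 126 37 [ 512. -362.  133.] [ 503. -371.  129.] [ 520. -355.  137.]
top grip pts 144 [425.7 -89.3  58. ] [-7.8000e-02  4.1873e+02] [-128.  -35.]
scene 70 361 [ 477. -349.   74.] [ 381. -391.   70.] [ 545. -316.   80.]
scene 84 63 [ 456. -351.   88.] [ 408. -380.   84.] [ 527. -329.   92.]
scene 95 88 [ 482. -353.   98.] [ 409. -378.   95.] [ 527. -328.  101.]
scene 106 57 [ 435. -351.  112.] [ 399. -368.  106.] [ 526. -329.  117.]
scene 126 30 [ 518. -359.  131.] [ 508. -368.  127.] [ 528. -352.  137.]
scene grip pts 126 [435.3 -91.1  55.2] [-9.10000e-02  4.27034e+02] [-130.  -34.]
```

```bash
cat >> h.py <<'E'
def pose():
    s=arm.read_state();return np.array(s['position']),R.from_quat(s['ee_rot'])
def down(yaw):  # tool x at world yaw (deg), tool z down
    a=np.radians(yaw);x=np.array([np.cos(a),np.sin(a),0]);z=np.array([0,0,-1.]);return R.from_matrix(np.stack([x,np.cross(z,x),z],1))
def plan(*wps,start=None):
    """wps: (pos, R). prints one entry per waypoint, each as from the previous waypoint"""
    p,r=start or pose()
    for q,rr in wps:
        q=np.array(q,float);rr=r if rr is None else rr
        s=r.inv().apply(q-p)/250;w=(r.inv()*rr).as_rotvec()/np.pi
        print('S',np.round(s,3).tolist(),'W',np.round(w,4).tolist(),'mm',round(np.linalg.norm(q-p)),'deg',round(np.linalg.norm(w)*180));p,r=q,rr
E
python3 - <<'E'
from h import *
p,r=pose();print(np.round(r.as_matrix(),2).tolist())
plan(((340,350,300),None),((390,140,300),None),((410,-100,300),None),((440,-320,300),down(-5)))
E
```

```text
[[0.9, -0.43, 0.0], [-0.43, -0.9, 0.0], [-0.0, -0.0, -1.0]]
S [0.62, 0.649, -0.275] W [0.0, 0.0, 0.0] mm 235 deg 0
S [0.544, 0.671, -0.0] W [0.0, 0.0, 0.0] mm 216 deg 0
S [0.488, 0.831, -0.0] W [0.0, 0.0, 0.0] mm 241 deg 0
S [0.489, 0.741, -0.0] W [-0.0, -0.0, -0.1148] mm 222 deg 21
```

Emit:
arm_command([
  [[0.62,0.65,-0.275],[0,0,0]],
  [[0.62,0.65,-0.275],[0,0,0]],
  [[0.62,0.65,-0.275],[0,0,0]],
  [[0.62,0.65,-0.275],[0,0,0]],
  [[0.62,0.65,-0.275],[0,0,0]],
])

```text
clock: 2.4
position: [340.4, 347.4, 301.6]
ee_rot: [0.975, -0.222, 0.0, -0.001]
contact_force: [-0.6, 0.9, 0.6]
gripper_width: 85.2
grasp_force: 0.0
```

Emit:
arm_command([
  [[0.54,0.67,0],[0,0,0]],
  [[0.54,0.67,0],[0,0,0]],
  [[0.54,0.67,0],[0,0,0]],
  [[0.54,0.67,0],[0,0,0]],
  [[0.54,0.67,0],[0,0,0]],
])

```text
clock: 2.9
position: [388.9, 136.9, 300.6]
ee_rot: [0.975, -0.224, 0.0, -0.0]
contact_force: [0.0, -0.1, -0.4]
gripper_width: 85.3
grasp_force: 0.0
```

Emit:
arm_command([
  [[0.49,0.83,0],[0,0,0]],
  [[0.49,0.83,0],[0,0,0]],
  [[0.49,0.83,0],[0,0,0]],
  [[0.49,0.83,0],[0,0,0]],
  [[0.49,0.83,0],[0,0,0]],
])

```text
clock: 3.4
position: [409.3, -102.0, 300.6]
ee_rot: [0.975, -0.222, 0.001, -0.0]
contact_force: [0.7, 0.5, 0.3]
gripper_width: 85.5
grasp_force: 0.0
```

Emit:
arm_command([
  [[0.49,0.74,0],[0,0,-0.115]],
  [[0.49,0.74,0],[0,0,-0.115]],
  [[0.49,0.74,0],[0,0,-0.115]],
  [[0.49,0.74,0],[0,0,-0.115]],
  [[0.49,0.74,0],[0,0,-0.115]],
])

```text
clock: 3.9
position: [439.9, -322.0, 300.1]
ee_rot: [0.999, -0.044, 0.0, 0.0]
contact_force: [0.0, 0.6, 0.2]
gripper_width: 85.5
grasp_force: 0.0
```

Run:
```python
from h import *
s=arm.read_state();print(s['clock'],np.round(s['position'],1),np.round(s['joints'],2))
im,d=arm.get_image('wrist');ci=arm.camera_info('wrist');np.savez('pics/w1.npz',im=im,d=d,**{k:ci[k] for k in ci})
print(np.round(ci['extrinsics'],2).tolist(),ci['fx'],ci['k1'])
cv2.imwrite('pics/w1.png',im)
```

```text
3.9 [ 439.9 -322.   300.1] [-0.33  0.21 -0.07  0.   -1.29  1.82]
[[-0.09, -0.95, -0.3, 515.25], [-1.0, 0.09, 0.03, -333.25], [0.0, 0.3, -0.95, 442.09], [0.0, 0.0, 0.0, 1.0]] 331.5103178939517 -0.07010404230913067
```

View pics/w1.png

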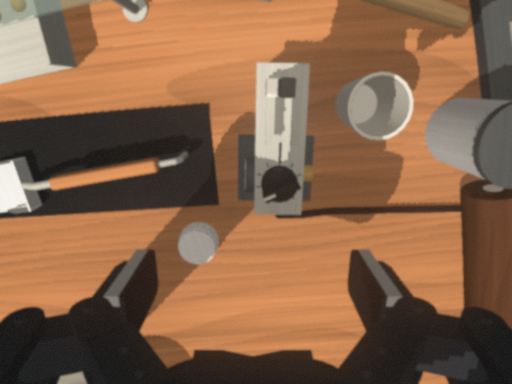

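Run:
```python
from h import *
c=dict(np.load('pics/w1.npz'));im=c['im']
cv2.imwrite('pics/w1c.png',cv2.resize(im[60:220,235:330],None,fx=5,fy=3.6*5/3.6*0.75,interpolation=3) if 0 else cv2.resize(im[60:220,240:330],None,fx=3.7,fy=3.7,interpolation=3))
P=cloud(c,c['d'])
m=(P[...,0]>370)&(P[...,0]<560)&(P[...,1]>-410)&(P[...,1]<-300)
for lo,hi in((71,78),(85,91),(95,101),(109,117),(129,137)):
    q=P[m&(P[...,2]>lo)&(P[...,2]<hi)]
    x,y=q[:,0],q[:,1]
    rr=cv2.minAreaRect(q[:,:2].astype(np.float32))
    print(lo,len(q),np.round(q.mean(0)),np.round(q.min(0)),np.round(q.max(0)),rr)
```

```text
71 4858 [ 461. -359.   74.] [ 370. -396.   71.] [ 541. -323.   78.] ((453.72344970703125, -359.5325012207031), (56.420753479003906, 170.88833618164062), 83.92431640625)
85 511 [ 416. -353.   88.] [ 389. -375.   85.] [ 523. -334.   91.] ((454.9071350097656, -359.8587646484375), (39.84488296508789, 132.33404541015625), 82.61956024169922)
95 1256 [ 486. -362.   97.] [ 406. -383.   95.] [ 523. -335.  101.] ((462.9804382324219, -359.9720764160156), (36.87759017944336, 118.46144104003906), 83.05524444580078)
109 414 [ 412. -354.  113.] [ 398. -374.  109.] [ 521. -335.  116.] ((456.43206787109375, -364.7969665527344), (37.18714904785156, 124.99383544921875), 77.77925872802734)
129 310 [ 513. -365.  133.] [ 504. -374.  129.] [ 522. -358.  135.] ((512.971923828125, -365.84527587890625), (14.294679641723633, 16.582252502441406), 84.92375946044922)
```

View pics/w1c.png

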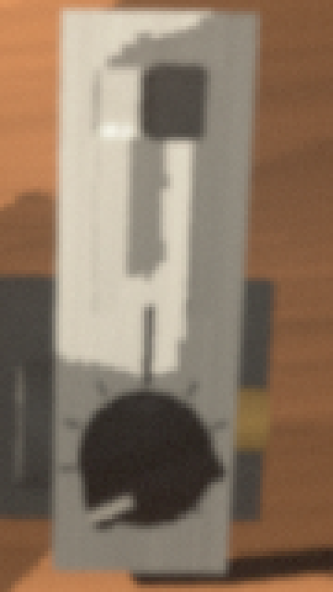

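Run:
```python
from h import *
c=dict(np.load('pics/w1.npz'));im=c['im'].astype(int);ax=np.array([409.,-354.7])
P=cloud(c,c['d'])
dd=np.linalg.norm(P[...,:2]-ax,axis=-1)
m=(dd<30)&(P[...,2]>107)&(P[...,2]<118);q=P[m][:,:2]
print(len(q),q.mean(0),cv2.minAreaRect(q.astype(np.float32)))
w=m&(im.sum(-1)>300);print('white',P[w][:,:2].mean(0),w.sum())
v=np.linalg.svd(q-q.mean(0))[2][0];print(np.degrees(np.arctan2(v[1],v[0])))
m2=(dd<30)&(P[...,2]>84)&(P[...,2]<92);q2=P[m2][:,:2];print(cv2.minEnclosingCircle(q2.astype(np.float32)))
vs,us=np.nonzero(w);print(us.mean(),vs.mean(),at_z(c,us.mean(),vs.mean(),114))
```

```text
427 [ 410.18550936 -354.35917884] ((409.40802001953125, -354.35772705078125), (11.246843338012695, 39.949317932128906), 18.804473876953125)
white [ 404.75893298 -341.50346448] 45
109.08428926191665
((409.2179870605469, -354.439697265625), 20.854459762573242)
269.26666666666665 197.4 [ 404.69248318 -341.51468371  114.        ]
```

Run:
```python
from h import *
plan(((420,-345,220),down(-38)),((409.4,-354.4,150),down(-71)),((409.4,-354.4,92),down(-71)))
```

```text
S [-0.075, 0.08, 0.317] W [0.0008, 0.0, 0.1822] mm 84 deg 33
S [-0.01, 0.056, 0.28] W [0.0, 0.0, 0.1833] mm 71 deg 33
S [0.0, 0.0, 0.232] W [0.0, 0.0, 0.0] mm 58 deg 0
```

Emit:
arm_command([
  [[-0.075,0.08,0.317],[0,0,0.182]],
  [[-0.075,0.08,0.317],[0,0,0.182]],
  [[-0.075,0.08,0.317],[0,0,0.182]],
  [[-0.075,0.08,0.317],[0,0,0.182]],
  [[-0.075,0.08,0.317],[0,0,0.182]],
], grip=0.47)

```text
clock: 4.45
position: [419.5, -338.0, 220.7]
ee_rot: [0.946, -0.323, -0.0, 0.0]
contact_force: [0.5, -0.8, -0.2]
gripper_width: 40.3
grasp_force: 0.0
```

Emit:
arm_command([
  [[-0.01,0.056,0.28],[0,0,0.183]],
  [[-0.01,0.056,0.28],[0,0,0.183]],
  [[-0.01,0.056,0.28],[0,0,0.183]],
  [[-0.01,0.056,0.28],[0,0,0.183]],
  [[-0.01,0.056,0.28],[0,0,0.183]],
])

```text
clock: 4.95
position: [409.3, -347.4, 150.9]
ee_rot: [0.817, -0.577, 0.0, -0.0]
contact_force: [-0.2, 0.1, 0.8]
gripper_width: 40.3
grasp_force: 0.0
```

Run:
```python
from h import *
s=arm.read_state();print(s['clock'],np.round(s['position'],1),np.round(s['joints'],2),s['gripper_width'])
plan(((409.4,-354.4,92),down(-71)))
```

```text
4.95 [ 409.3 -347.4  150.9] [-0.4   0.31 -0.32  0.   -0.94  0.74] 40.29308115826085
S [0.027, 0.009, 0.236] W [-0.0001, -0.0001, 0.0028] mm 59 deg 1
```

Emit:
arm_command([
  [[0,0,0],[0,0,0]],
  [[0,0,0],[0,0,0]],
])

```text
clock: 5.15
position: [409.3, -347.3, 151.1]
ee_rot: [0.817, -0.577, 0.0, -0.0]
contact_force: [0.4, 0.3, -0.5]
gripper_width: 39.9
grasp_force: 0.0
```

Run:
```python
from h import *
s=arm.read_state();print(s['clock'],np.round(s['position'],1),np.round(s['joint_vel'],2))
plan(((409.4,-354.4,92),down(-71)))
```

```text
5.15 [ 409.3 -347.3  151.1] [-0.   -0.   -0.   -0.    0.   -0.01]
S [0.027, 0.009, 0.237] W [-0.0002, -0.0001, 0.0028] mm 60 deg 1
```

Emit:
arm_command([
  [[0.027,0.009,0.08],[0,0,0.003]],
  [[0.027,0.009,0.16],[0,0,0.003]],
  [[0.027,0.009,0.237],[0,0,0.003]],
  [[0.027,0.009,0.237],[0,0,0.003]],
])

```text
clock: 5.55
position: [407.5, -353.6, 89.3]
ee_rot: [0.813, -0.582, -0.003, 0.0]
contact_force: [0.8, 0.3, 0.8]
gripper_width: 40.2
grasp_force: 0.0
```

Emit:
arm_command([
  [[0,0,0],[0,0,0]],
  [[0,0,0],[0,0,0]],
  [[0,0,0],[0,0,0]],
  [[0,0,0],[0,0,0]],
], grip=0)

```text
clock: 5.95
position: [411.7, -354.6, 93.1]
ee_rot: [0.813, -0.582, 0.003, -0.001]
contact_force: [3.9, 2.9, -1.1]
gripper_width: 9.6
grasp_force: 59.5
```

Emit:
arm_command([
  [[0,0,0],[0,0,0.04]],
  [[0,0,0],[0,0,0.085]],
  [[0,0,0],[0,0,0.13]],
  [[0,0,0],[0,0,0.175]],
  [[0,0,0],[0,0,0.213]],
])

```text
clock: 6.45
position: [408.5, -354.4, 93.0]
ee_rot: [-0.575, 0.818, 0.0, -0.0]
contact_force: [-3.4, 1.0, 3.6]
gripper_width: 9.4
grasp_force: 60.3
```

Emit:
arm_command([
  [[0,0,0],[0,0,0.04]],
  [[0,0,0],[0,0,0.085]],
  [[0,0,0],[0,0,0.13]],
  [[0,0,0],[0,0,0.175]],
  [[0,0,0],[0,0,0.213]],
])

```text
clock: 6.95
position: [406.0, -352.5, 93.0]
ee_rot: [-0.274, 0.962, 0.003, -0.003]
contact_force: [-6.4, 9.6, 11.0]
gripper_width: 9.6
grasp_force: 61.3
```

Emit:
arm_command([
  [[0,0,0],[0,0,0.04]],
  [[0,0,0],[0,0,0.085]],
  [[0,0,0],[0,0,0.13]],
  [[0,0,0],[0,0,0.175]],
  [[0,0,0],[0,0,0.212]],
])

```text
clock: 7.45
position: [405.3, -349.5, 93.0]
ee_rot: [0.055, 0.998, 0.004, -0.004]
contact_force: [-6.1, 22.9, 17.2]
gripper_width: 10.3
grasp_force: 62.2
```

Emit:
arm_command([
  [[0,0,0],[0,0,0]],
  [[0,0,0],[0,0,0]],
  [[0,0,0],[0,0,0]],
])

```text
clock: 7.75
position: [405.3, -349.5, 93.0]
ee_rot: [0.053, 0.999, 0.004, -0.004]
contact_force: [-6.7, 20.5, 16.5]
gripper_width: 9.4
grasp_force: 62.1
```

Run:
```python
from h import *
s=arm.read_state();x=pose()[1].as_matrix()[:,0];print(np.degrees(np.arctan2(x[1],x[0])),s['position'],s['gripper_width'])
```

```text
173.93580109964478 [ 405.28572846 -349.48522939   92.98530371] 9.42775734853866
```

Emit:
arm_command([
  [[0,0,0],[0,0,0]],
  [[0,0,0],[0,0,0]],
  [[0,0,-0.05],[0,0,0]],
  [[0,0,-0.2],[0,0,0]],
  [[0,0,-0.35],[0,0,0]],
], grip=0.45)

```text
clock: 8.25
position: [409.0, -354.9, 180.7]
ee_rot: [0.053, 0.999, -0.0, -0.0]
contact_force: [1.4, -0.4, 0.9]
gripper_width: 38.4
grasp_force: 0.0
```

Emit:
arm_command([
  [[0.05,0,-0.2],[0,0,0]],
  [[0.1,0,-0.4],[0,0,0]],
  [[0.15,0,-0.4],[0,0,0]],
  [[0.15,0,-0.4],[0,0,0]],
  [[0.15,0,-0.4],[0,0,0]],
])

```text
clock: 8.75
position: [371.4, -350.4, 278.7]
ee_rot: [0.053, 0.999, 0.0, -0.0]
contact_force: [-0.7, -0.1, 0.6]
gripper_width: 38.4
grasp_force: 0.0
```

Run:
```python
from h import *
s=arm.read_state();print(s['clock'],s['position'])
im,d=arm.get_image('wrist');c=arm.camera_info('wrist');ax=np.array([409.2,-354.5]);im=im.astype(int)
P=cloud(c,d)
dd=np.linalg.norm(P[...,:2]-ax,axis=-1)
m=(dd<26)&(P[...,2]>107)&(P[...,2]<118);q=P[m][:,:2]
print(len(q),q.mean(0),cv2.minAreaRect(q.astype(np.float32)))
w=m&(im.sum(-1)>300);print('white',P[w][:,:2].mean(0),w.sum())
m=(P[...,0]>370)&(P[...,0]<560)&(P[...,1]>-410)&(P[...,1]<-300)
for lo,hi in((71,78),(129,137)):
    q=P[m&(P[...,2]>lo)&(P[...,2]<hi)];print(len(q),cv2.minAreaRect(q[:,:2].astype(np.float32)) if len(q) else'')
cv2.imwrite('pics/w2.png',im)
plan(((513,-365.6,170),down(173.9)))
```

```text
8.75 [ 371.44770964 -350.44448522  278.66491945]
437 [ 407.2862337  -349.54680894] ((408.7125549316406, -349.42291259765625), (10.898099899291992, 39.69369888305664), 83.89759826660156)
white [ 422.45176356 -350.93490666] 93
4079 ((453.452392578125, -353.91046142578125), (56.42345428466797, 170.05990600585938), 84.1447525024414)
215 ((512.3607177734375, -360.2788391113281), (13.591679573059082, 17.9332332611084), 84.54426574707031)
S [-0.57, -0.001, 0.431] W [0.0003, -0.0006, 0.0002] mm 179 deg 0[ WARN:0@0.912] global loadsave.cpp:1063 imwrite_ Unsupported depth image for selected encoder is fallbacked to CV_8U.
```

View pics/w2.png

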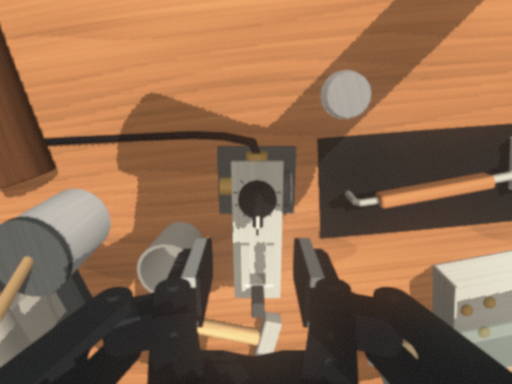

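Run:
```python
from h import *
plan(((512.7,-363.1,170),down(173.9)),((512.7,-363.1,104),down(173.9)))
```

```text
S [-0.568, 0.009, 0.431] W [0.0003, -0.0006, 0.0002] mm 178 deg 0
S [0.0, 0.0, 0.264] W [0.0, 0.0, 0.0] mm 66 deg 0
```

Emit:
arm_command([
  [[-0.15,0.009,0.1],[0,0,0]],
  [[-0.3,0.009,0.2],[0,0,0]],
  [[-0.45,0.009,0.32],[0,0,0]],
  [[-0.568,0.009,0.43],[0,0,0]],
  [[-0.568,0.009,0.43],[0,0,0]],
])

```text
clock: 9.3
position: [513.7, -361.7, 163.0]
ee_rot: [0.052, 0.999, 0.003, -0.006]
contact_force: [-0.3, 0.1, -0.4]
gripper_width: 38.1
grasp_force: 0.0
```

Emit:
arm_command([
  [[0,0,0],[0,0,0]],
  [[0,0,0.1],[0,0,0]],
  [[0,0,0.2],[0,0,0]],
  [[0,0,0.264],[0,0,0]],
  [[0,0,0.264],[0,0,0]],
])

```text
clock: 9.8
position: [511.3, -362.8, 104.1]
ee_rot: [0.053, 0.999, 0.001, -0.002]
contact_force: [-0.8, -0.2, 0.4]
gripper_width: 38.5
grasp_force: 0.0
```

Emit:
arm_command([
  [[0,0,0],[0,0,0]],
  [[0,0,0],[0,0,0]],
  [[0,0,0],[0,0,0]],
  [[0,0,0],[0,0,0]],
], grip=0)

```text
clock: 10.2
position: [514.1, -360.5, 107.6]
ee_rot: [0.052, 0.999, 0.001, 0.001]
contact_force: [0.8, 11.6, 4.4]
gripper_width: 13.0
grasp_force: 59.6
```

Emit:
arm_command([
  [[0.06,0,0],[0,0,0]],
  [[0.12,0,0],[0,0,0]],
  [[0.18,0,0],[0,0,0]],
  [[0.24,0,0],[0,0,0]],
  [[0.244,0,0],[0,0,0]],
])

```text
clock: 10.7
position: [461.4, -355.3, 107.8]
ee_rot: [0.052, 0.999, -0.001, 0.011]
contact_force: [21.3, 11.6, -9.3]
gripper_width: 13.0
grasp_force: 60.6
```

Emit:
arm_command([
  [[0,0,0],[0,0,0]],
  [[0,0,0],[0,0,0]],
  [[0,0,0],[0,0,0]],
])

```text
clock: 11.0
position: [461.5, -355.3, 107.8]
ee_rot: [0.052, 0.999, -0.001, 0.009]
contact_force: [18.1, 11.2, -6.2]
gripper_width: 12.6
grasp_force: 61.1
```

Emit:
arm_command([
  [[0.01,0,0],[0,0,0]],
  [[0.02,0,0],[0,0,0]],
  [[0.03,0,0],[0,0,0]],
  [[0.03,0,0],[0,0,0]],
])

```text
clock: 11.4
position: [461.2, -355.4, 107.9]
ee_rot: [0.051, 0.999, -0.003, 0.017]
contact_force: [34.1, 10.8, -17.2]
gripper_width: 13.0
grasp_force: 59.3
```

Emit:
arm_command([
  [[-0.03,0,0],[0,0,0]],
  [[-0.03,0,0],[0,0,0]],
  [[-0.03,0,-0.1],[0,0,0]],
  [[-0.03,0,-0.25],[0,0,0]],
  [[-0.03,0,-0.4],[0,0,0]],
], grip=0.45)

```text
clock: 11.9
position: [451.2, -357.3, 207.4]
ee_rot: [0.053, 0.999, -0.0, -0.0]
contact_force: [0.6, -0.2, -1.0]
gripper_width: 38.5
grasp_force: 0.0
```

Emit:
arm_command([
  [[0.15,0,-0.15],[0,0,0]],
  [[0.3,0,-0.3],[0,0,0]],
  [[0.3,0,-0.3],[0,0,0]],
  [[0.3,0,-0.3],[0,0,0]],
])

```text
clock: 12.3
position: [376.7, -349.5, 283.2]
ee_rot: [0.054, 0.999, -0.001, 0.002]
contact_force: [-0.2, -0.1, -0.7]
gripper_width: 38.5
grasp_force: 0.0
```

Run:
```python
from h import *
s=arm.read_state();print(s['clock'],s['position'])
im,d=arm.get_image('wrist');c=arm.camera_info('wrist');ax=np.array([409.2,-350])
P=cloud(c,d)
dd=np.linalg.norm(P[...,:2]-ax,axis=-1)
m=(dd<24)&(P[...,2]>107)&(P[...,2]<118);q=P[m][:,:2]
print(len(q),q.mean(0),cv2.minAreaRect(q.astype(np.float32)))
m=(P[...,0]>370)&(P[...,0]<560)&(P[...,1]>-410)&(P[...,1]<-300)
for lo,hi in((71,78),(95,101),(129,137)):
    q=P[m&(P[...,2]>lo)&(P[...,2]<hi)];print(len(q),cv2.minAreaRect(q[:,:2].astype(np.float32)) if len(q) else'')
cv2.imwrite('pics/w3.png',cv2.resize(im[100:330,150:350],None,fx=2.5,fy=2.5))
```

```text
12.3 [ 376.6662276  -349.45086621  283.22550938]
422 [ 407.84609137 -349.13061499] ((408.5933532714844, -349.27777099609375), (10.146610260009766, 40.06449890136719), 84.14242553710938)
3679 ((453.2331848144531, -353.46051025390625), (56.29494094848633, 169.45469665527344), 84.24335479736328)
1068 ((429.44866943359375, -351.0752258300781), (35.982425689697266, 81.70535278320312), 84.33502197265625)
220 ((459.959716796875, -354.26806640625), (12.953146934509277, 17.917221069335938), 83.74490356445312)
```

View pics/w3.png

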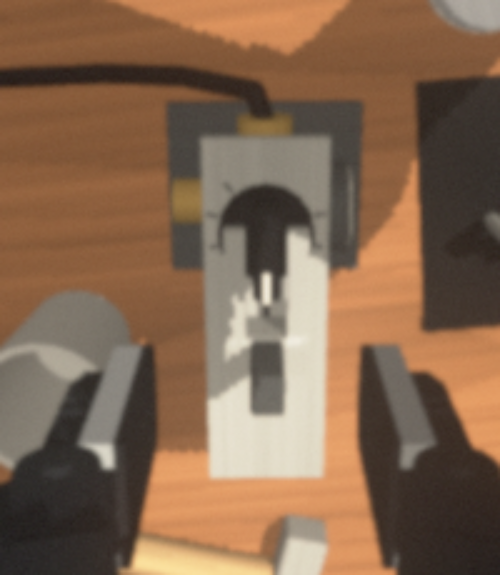

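Run:
```python
from h import *
im,d=arm.get_image('wrist');c=arm.camera_info('wrist');P=cloud(c,d)
o=np.array([408.8,-349.4]);a=np.radians(-5.9);ey=np.array([np.cos(a),np.sin(a)]);ex=np.array([-ey[1],ey[0]])*-1
X=(P[...,:2]-o)@ex;Y=(P[...,:2]-o)@ey;Z=P[...,2]
g={}
for yy in range(-40,66,3):
    row=''
    for xx in range(-30,31,3):
        m=(abs(X-xx)<2)&(abs(Y-yy)<2)
        row+='%4d'%np.nanmedian(Z[m]) if m.any() else '   .'
    print(yy,row)
```

```text
-40  325 301 300  73 314 303  45 353 353 353 354 354 353 353 352 353  69 303 314 318 300
-37  333 301  73  73 312 304  72  72  72  73  72  72  72  72  45  72  72 303 312  72   7
-34  335  39  72  72 310 304  73  72  72  72  72  73  73  73  72  72  40 303 310   8   6
-31  335  71  71  72 306 304  73  72  73  73  73  73  73  73  73  72   8 301 308   8   6
-28  335  73  73  73 305 304  73  73  73  73  73  73  73  72  72  73  72 302 307  72   5
-25  335  73  73  73 304 305  73  73  72  73  73  73  73  73  73  73  73 304 308  73   .
-22   47  72  73  72 302 305  73  72  72  72  77  73  72  72  73  73  73 303 309  73   .
-19   50  72  73  72  73  73  73  74  85  97  97  95  84  77  72  73  73  73  73  73   .
-16   55  73  72  73  73  74  84  86  95 113 112 113  87  86  83  73  72  73  73  73   .
-13   56  72  72  72  73  85  86  86 111 113 112 112  87  87  86  80  72  73  72  72   .
-10   57  73  72  73  78  87  87  86 111 113 113 113  87  87  87  87  76  73  72  72  32
-7   59  72  73  73  86  88  88  87 111 113 112 112  87  87  87  87  86  72  73  73  37
-4   60  73  73  73  89  96  94  
[... 1375 characters left out ...]
   .  72  72  72  96  96  96  94 104 109 107 107 104  88  97  96  96  73  72  72   .
47    .  72  72  72  97  97  96  97 132 132 132 133 129  96  96  97  96  73  73  73   .
50    .  72  72  73  97  96  96  97 132 132 132 132 132  96  96  96  96  73  72  72   .
53    .  73  72  73  97  96  97  97 132 132 132 132 132  97  97  96  96  73  72  73   .
56    .  73  72  73  96  97  96  97 132 132 132 132 132  96  97  96  85  72  72  72   .
59    .  73  73  73  97  97  97  97 132 132 132 132 132  96  97  96  95  72  72  71   .
62    .  72  73  73  96  96  96  97   .   .   .   .   .  97  96  95  73  72  72  72   .
65    .  72  72  72   .   .   .   .   .   .   .   .   .   .   .   .  73  72  72  72   .
```

Run:
```python
from h import *
plan(((400,-260,283),down(-151)),((420,-170,283),down(-117)),((430,-115,260),down(-85)))
```

```text
S [-0.052, 0.363, -0.011] W [0.0002, -0.0001, -0.1949] mm 92 deg 35
S [-0.245, 0.276, 0.0] W [0.0, 0.0, -0.1889] mm 92 deg 34
S [-0.214, 0.064, 0.092] W [-0.0, -0.0, -0.1778] mm 60 deg 32
```

Emit:
arm_command([
  [[-0.052,0.363,-0.01],[0,0,-0.195]],
  [[-0.052,0.363,-0.01],[0,0,-0.195]],
  [[-0.052,0.363,-0.01],[0,0,-0.195]],
  [[-0.052,0.363,-0.01],[0,0,-0.195]],
  [[-0.052,0.363,-0.01],[0,0,-0.195]],
], grip=0.6)

```text
clock: 12.9
position: [400.7, -259.5, 281.3]
ee_rot: [-0.252, 0.968, 0.001, -0.002]
contact_force: [-0.3, 0.4, -0.0]
gripper_width: 51.0
grasp_force: 0.0
```

Emit:
arm_command([
  [[-0.245,0.276,0],[0,0,-0.189]],
  [[-0.245,0.276,0],[0,0,-0.189]],
  [[-0.245,0.276,0],[0,0,-0.189]],
  [[-0.245,0.276,0],[0,0,-0.189]],
  [[-0.245,0.276,0],[0,0,-0.189]],
])

```text
clock: 13.4
position: [420.7, -169.7, 282.0]
ee_rot: [-0.522, 0.853, 0.001, -0.001]
contact_force: [0.4, 0.4, 0.1]
gripper_width: 51.1
grasp_force: 0.0
```

Emit:
arm_command([
  [[-0.214,0.064,0.092],[0,0,-0.178]],
  [[-0.214,0.064,0.092],[0,0,-0.178]],
  [[-0.214,0.064,0.092],[0,0,-0.178]],
  [[-0.214,0.064,0.092],[0,0,-0.178]],
  [[-0.214,0.064,0.092],[0,0,-0.178]],
])

```text
clock: 13.9
position: [430.5, -115.3, 259.3]
ee_rot: [0.736, -0.677, -0.001, 0.001]
contact_force: [1.1, -0.1, 0.1]
gripper_width: 51.5
grasp_force: 0.0
```

Emit:
arm_command([
  [[0,0,0],[0,0,0]],
  [[0,0,0],[0,0,0]],
])

```text
clock: 14.1
position: [430.5, -115.3, 259.8]
ee_rot: [0.737, -0.676, -0.0, 0.0]
contact_force: [-0.5, 0.4, 0.1]
gripper_width: 51.3
grasp_force: 0.0
```

Run:
```python
from h import *
s=arm.read_state();x=pose()[1].as_matrix()[:,0];print(s['clock'],s['position'],np.degrees(np.arctan2(x[1],x[0])))
im,d=arm.get_image('wrist');c=arm.camera_info('wrist');np.savez('pics/w4.npz',im=im,d=d,**{k:c[k] for k in c})
cv2.imwrite('pics/w4.png',im);print(np.round(c['extrinsics'],2).tolist())
P=cloud(c,d)
m=(P[...,0]>350)&(P[...,0]<510)&(P[...,1]>-250)&(P[...,1]<120)&(P[...,2]>51)&(P[...,2]<62)
q=P[m];print(len(q),cv2.minAreaRect(q[:,:2].astype(np.float32)),q.min(0),q.max(0))
m=(P[...,0]>350)&(P[...,0]<510)&(P[...,1]>-15)&(P[...,1]<120)&(P[...,2]>5)&(P[...,2]<50)
q=P[m];print('pan',len(q),cv2.minAreaRect(q[:,:2].astype(np.float32)) if len(q) else '')
```

```text
14.1 [ 430.48600963 -115.32743827  259.81323996] -85.09634527945124
[[-1.0, -0.08, -0.03, 436.25], [-0.09, 0.95, 0.3, -190.84], [0.0, 0.3, -0.96, 402.93], [0.0, 0.0, 0.0, 1.0]]
2221 ((430.5420227050781, -131.36685180664062), (15.473523139953613, 192.5680389404297), 4.573924541473389) [ 418.05871904 -227.35179372   51.04456197] [443.98603414 -35.40678233  61.99055236]
pan 2573 ((433.27935791015625, 49.166175842285156), (133.1500244140625, 134.2687530517578), 4.927043437957764)
```

View pics/w4.png

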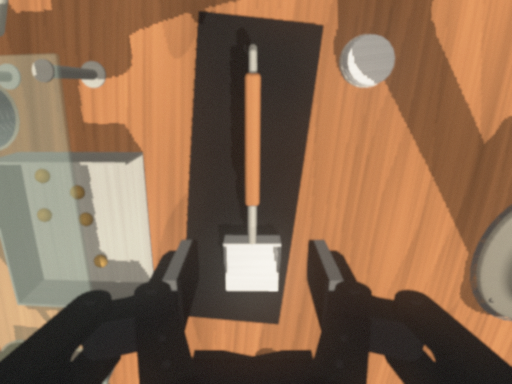

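Run:
```python
from h import *
c=dict(np.load('pics/w4.npz'));im=c['im'].astype(int);P=cloud(c,c['d'])
m=(im[...,2]-im[...,0]>40)&(P[...,2]>52)&(P[...,2]<62)&(P[...,0]>400)&(P[...,0]<460)
q=P[m];print(len(q),cv2.minAreaRect(q[:,:2].astype(np.float32)))
m=(P[...,0]>360)&(P[...,0]<500)&(P[...,1]>-15)&(P[...,1]<100)&(im.sum(-1)>420)&(P[...,2]<50)
q=P[m];print('pan',len(q),cv2.minAreaRect(q[:,:2].astype(np.float32)) if len(q) else '')
for u,v in((225,236),(281,236),(226,291),(279,291)): print(at_z(c,u,v,29 if v<240 else 3.5))
print('tray', [np.round(at_z(c,u,v,z),1).tolist() for u,v,z in((143,160,60),(152,298,3),(137,152,60))])
```

```text
2002 ((430.8875732421875, -135.68655395507812), (15.473523139953613, 141.59115600585938), 4.573924541473389)
pan 2835 ((407.7892761230469, 42.608612060546875), (96.0008773803711, 114.46382141113281), 0.47549840807914734)
[454.3107967  -14.61342085  29.        ]
[385.39267331 -20.48626804  29.        ]
[449.14697594  81.81279938   3.5       ]
[375.08516727  75.53143194   3.5       ]
tray [[545.0, -109.4, 60.0], [553.7, 103.8, 3.0], [551.3, -117.5, 60.0]]
```

Run:
```python
from h import *
plan(((431.1,-105.8,120),down(-85.2)),((431.1,-105.8,30),down(-85.2)))
```

```text
S [-0.038, -0.006, 0.56] W [0.0001, -0.0, 0.0008] mm 140 deg 0
S [0.0, 0.0, 0.36] W [0.0, 0.0, 0.0] mm 90 deg 0
```

Emit:
arm_command([
  [[-0.038,-0.006,0.2],[0,0,0]],
  [[-0.038,-0.006,0.4],[0,0,0]],
  [[-0.038,-0.006,0.56],[0,0,0]],
  [[-0.038,-0.006,0.56],[0,0,0]],
  [[-0.038,-0.006,0.56],[0,0,0]],
])

```text
clock: 14.65
position: [431.9, -105.7, 120.7]
ee_rot: [0.738, -0.675, 0.0, 0.0]
contact_force: [0.8, -0.0, 0.9]
gripper_width: 51.4
grasp_force: 0.0
```

Emit:
arm_command([
  [[0,0,0.12],[0,0,0]],
  [[0,0,0.24],[0,0,0]],
  [[0,0,0.36],[0,0,0]],
  [[0,0,0.36],[0,0,0]],
  [[0,0,0.36],[0,0,0]],
])

```text
clock: 15.15
position: [433.3, -105.4, 32.0]
ee_rot: [0.738, -0.675, 0.001, -0.001]
contact_force: [0.8, 0.5, 0.3]
gripper_width: 51.1
grasp_force: 0.0
```

Run:
```python
from h import *
plan(((431.1,-105.8,30),down(-85.2)))
```

```text
S [0.001, 0.009, 0.008] W [-0.0011, -0.0001, 0.002] mm 3 deg 0
```

Close the fingers, lift 100 mm, and look at the rest.

Emit:
arm_command([
  [[0.001,0.004,0.004],[0,0,0]],
  [[0.001,0.004,0.004],[0,0,0]],
  [[0.001,0.004,0.004],[0,0,0]],
  [[0.001,0.004,0.004],[0,0,0]],
  [[0.001,0.004,0.004],[0,0,0]],
], grip=0)

```text
clock: 15.65
position: [431.8, -105.7, 30.6]
ee_rot: [0.739, -0.674, 0.001, -0.001]
contact_force: [0.2, 1.3, 7.7]
gripper_width: 15.0
grasp_force: 59.9
```

Run:
```python
from h import *
s=arm.read_state();x=pose()[1].as_matrix();print(s['position'],x.round(4).tolist(),s['gripper_width'],s['contact_force'])
```

```text
[ 431.80785402 -105.6827339    30.62026135] [[0.0909, -0.9959, 0.0036], [-0.9959, -0.0909, -0.0001], [0.0005, -0.0036, -1.0]] 15.020889239208557 [0.20285308 1.26184267 7.67706577]
```

```bash
cat >> h.py <<'E'
M=R.from_matrix(np.diag([-1.,1,-1]))
TS=np.array([20,0,27.6])   # TCP in scoop coords
def sc(pt,at,yaw,up):
    """TCP pose so that scoop point pt (scoop coords) is at world 'at', yaw deg, nose up deg"""
    Rs=R.from_euler('ZY',[yaw,-up],degrees=True)
    return np.array(at,float)+Rs.apply(TS-np.array(pt,float)),Rs*M.inv()
LIP=np.array([205,0,0])
def pt_now(pt):
    p,r=pose();return p+(r*M).apply(np.array(pt,float)-TS)
E
python3 - <<'E'
from h import *
p,r=pose()
plan((p+[0,0,120],None),((400,-70,180),down(-118)),((385,-40,200),down(-152)),((385,-20,210),down(-185)))
E
```

```text
S [0.0, -0.002, -0.48] W [0.0, 0.0, 0.0] mm 120 deg 0
S [-0.154, 0.113, -0.118] W [-0.0011, 0.0002, 0.1845] mm 56 deg 33
S [-0.078, 0.109, -0.08] W [0.0, 0.0, 0.1889] mm 39 deg 34
S [-0.038, 0.071, -0.04] W [0.0, 0.0, 0.1833] mm 22 deg 33
```

Emit:
arm_command([
  [[0,0,-0.1],[0,0,0]],
  [[0,0,-0.2],[0,0,0]],
  [[0,0,-0.3],[0,0,0]],
  [[0,0,-0.4],[0,0,0]],
  [[0,0,-0.48],[0,0,0]],
])

```text
clock: 16.15
position: [430.2, -105.8, 150.8]
ee_rot: [0.738, -0.675, 0.001, -0.001]
contact_force: [0.5, 0.4, -1.3]
gripper_width: 15.0
grasp_force: 58.7
```

Emit:
arm_command([
  [[-0.03,0.02,-0.02],[0,0,0.037]],
  [[-0.06,0.045,-0.045],[0,0,0.075]],
  [[-0.09,0.07,-0.07],[0,0,0.112]],
  [[-0.12,0.09,-0.1],[0,0,0.15]],
  [[-0.154,0.113,-0.118],[0,0,0.185]],
])

```text
clock: 16.65
position: [398.1, -69.8, 179.1]
ee_rot: [-0.512, 0.859, -0.0, 0.0]
contact_force: [-0.8, 0.3, -2.6]
gripper_width: 15.1
grasp_force: 58.7
```

Emit:
arm_command([
  [[-0.015,0.02,-0.02],[0,0,0.037]],
  [[-0.03,0.045,-0.03],[0,0,0.075]],
  [[-0.05,0.07,-0.05],[0,0,0.112]],
  [[-0.06,0.09,-0.06],[0,0,0.15]],
  [[-0.078,0.109,-0.08],[0,0,0.189]],
])

```text
clock: 17.15
position: [382.7, -39.8, 198.5]
ee_rot: [-0.238, 0.971, 0.0, -0.0]
contact_force: [-0.1, 0.3, -1.1]
gripper_width: 15.6
grasp_force: 58.7
```

Emit:
arm_command([
  [[-0.01,0.01,-0.01],[0,0,0.037]],
  [[-0.015,0.03,-0.02],[0,0,0.075]],
  [[-0.02,0.04,-0.03],[0,0,0.112]],
  [[-0.03,0.06,-0.035],[0,0,0.15]],
  [[-0.038,0.071,-0.04],[0,0,0.183]],
])

```text
clock: 17.65
position: [383.3, -19.6, 208.6]
ee_rot: [0.047, 0.999, 0.0, -0.0]
contact_force: [0.7, 0.6, -1.4]
gripper_width: 15.0
grasp_force: 58.7
```

Emit:
arm_command([
  [[0,0,0],[0,0,0]],
  [[0,0,0],[0,0,0]],
])

```text
clock: 17.85
position: [383.6, -19.9, 208.6]
ee_rot: [0.044, 0.999, 0.0, -0.0]
contact_force: [-0.7, -0.4, -2.1]
gripper_width: 15.1
grasp_force: 58.8
```

Run:
```python
from h import *
s=arm.read_state();print(s['clock'],s['position'],s['gripper_width'],np.round(s['joints'],2))
im,d=arm.get_image('wrist');c=arm.camera_info('wrist');np.savez('pics/w5.npz',im=im,d=d,**{k:c[k] for k in c})
print(np.round(c['extrinsics'],2).tolist())
print('lip expected',pt_now(LIP),px(c,pt_now(LIP)))
cv2.imwrite('pics/w5.png',cv2.resize(im,None,fx=1.5,fy=1.5,interpolation=3))
```

```text
17.85 [383.5528443  -19.86964592 208.55093711] 15.08809803027204 [ 0.38 -0.02 -0.57 -0.   -1.02 -2.04]
[[0.09, 0.95, 0.29, 307.52], [1.0, -0.08, -0.03, -13.54], [0.0, 0.29, -0.96, 351.55], [0.0, 0.0, 0.0, 1.0]]
lip expected [567.85999723 -36.18055762 180.83225641] [np.float64(252.9225896321175), np.float64(453.4753474512542)]
```

View pics/w5.png

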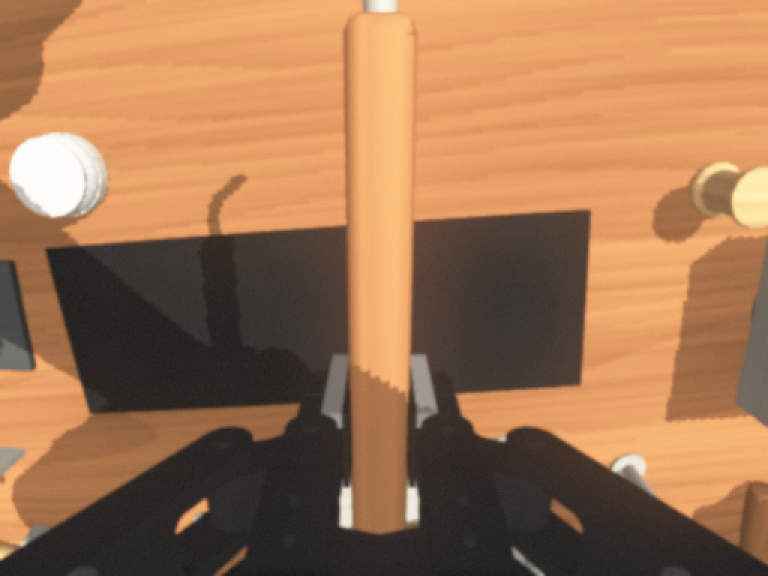

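```bash
cat >> h.py <<'E'
YT=5.2;CT=np.array([641.4,-9.0,0])
def tr(x,y,z): return CT+R.from_euler('z',YT,degrees=True).apply([x,y,0])+[0,0,z]
E
python3 - <<'E'
from h import *
plan(sc(LIP,tr(-58,4,100),YT,-1),sc(LIP,tr(-58,4,8),YT,-1),sc(LIP,tr(-58,4,1.5),YT,-1),sc(LIP,tr(60,4,1.5),YT,-1),sc(LIP,tr(82,4,1.5),YT,-1))
E
```

```text
S [-0.066, -0.023, 0.311] W [0.0005, 0.0054, -0.0569] mm 80 deg 10
S [-0.006, 0.0, 0.368] W [0.0, 0.0, 0.0] mm 92 deg 0
S [-0.0, 0.0, 0.026] W [0.0, 0.0, 0.0] mm 6 deg 0
S [-0.472, 0.0, -0.008] W [0.0, 0.0, 0.0] mm 118 deg 0
S [-0.088, -0.0, -0.002] W [0.0, 0.0, 0.0] mm 22 deg 0
```

Emit:
arm_command([
  [[-0.02,-0.01,0.1],[0,0.002,-0.02]],
  [[-0.04,-0.015,0.2],[0,0.004,-0.04]],
  [[-0.066,-0.023,0.311],[0,0.0054,-0.057]],
  [[-0.066,-0.023,0.311],[0,0.0054,-0.057]],
  [[-0.066,-0.023,0.311],[0,0.0054,-0.057]],
])

```text
clock: 18.4
position: [399.8, -27.3, 131.0]
ee_rot: [-0.044, 0.999, 0.0, -0.009]
contact_force: [0.1, 0.2, 0.4]
gripper_width: 15.0
grasp_force: 58.7
```

Emit:
arm_command([
  [[-0.006,0,0.1],[0,0,0]],
  [[-0.006,0,0.2],[0,0,0]],
  [[-0.006,0,0.28],[0,0,0]],
  [[-0.006,0,0.34],[0,0,0]],
  [[-0.006,0,0.34],[0,0,0]],
])

```text
clock: 18.9
position: [399.6, -26.9, 45.8]
ee_rot: [-0.045, 0.999, 0.0, -0.009]
contact_force: [0.2, -0.8, -0.8]
gripper_width: 15.1
grasp_force: 58.8
```

Run:
```python
from h import *
s=arm.read_state();print(s['clock'],s['position'],s['contact_force'])
im,d=arm.get_image('scene');c=arm.camera_info('scene');im2,d2=arm.get_image('top');c2=arm.camera_info('top')
l=pt_now(LIP);print('lip',l)
for I,C in((im,c),(im2,c2)):
    for yy in(-36,36):
        for xx in (205,):
            u=px(C,pt_now((xx,yy,0)));print(np.round(u,1));cv2.circle(I,tuple(int(round(k)) for k in u),1,(0,0,255),-1)
    for xx,yy in((-80,-90),(-80,90),(80,-90),(80,90)):
        u=px(C,tr(xx,yy,3));cv2.circle(I,tuple(int(round(k)) for k in u),1,(255,0,0),-1)
a=cv2.resize(im[195:275,215:305],None,fx=4.4,fy=4.4,interpolation=3);b=cv2.resize(im2[110:195,195:290],None,fx=4.2,fy=4.2,interpolation=3)
h=max(a.shape[0],b.shape[0]);cv2.imwrite('pics/ab.png',np.hstack([cv2.copyMakeBorder(k,0,h-k.shape[0],0,0,0) for k in(a,b)]))
plan(sc(LIP,tr(-58,4,1.5),YT,-1))
```

```text
18.9 [399.63680408 -26.85737969  45.81309953] [ 0.18843067 -0.79043019 -0.82665019]
lip [584.83757307  -9.8647739   16.82307702]
[245.  224.3]
[266.7 221.4]
[255.5 170.2]
[232.1 172.2]
S [0.005, -0.002, 0.059] W [0.0006, 0.001, -0.0003] mm 15 deg 0
```

View pics/ab.png

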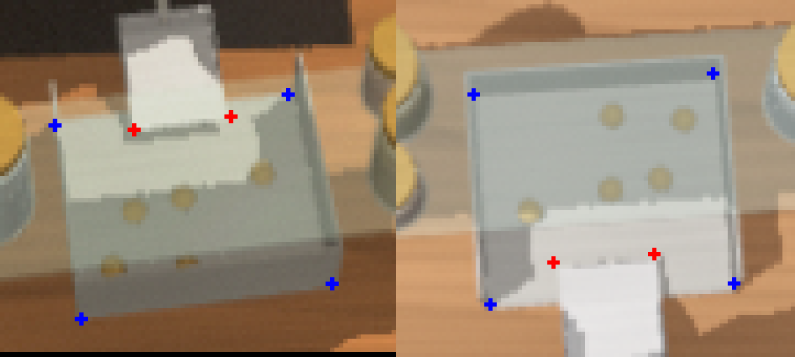

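```bash
sed -i "s/^M=.*/M=R.from_matrix(np.diag([-1.,1,-1]))*R.from_euler('z',-1.6,degrees=True)/; s/^YT=5.2/YT=5.0/" h.py
python3 - <<'E'
from h import *
plan(sc(LIP,tr(-58,4,5),YT,-1),sc(LIP,tr(-58,4,1),YT,-1),sc(LIP,tr(10,4,1),YT,-1),sc(LIP,tr(82,4,1),YT,-1))
E
```

```text
S [0.005, 0.002, 0.045] W [0.0005, 0.001, -0.008] mm 11 deg 1
S [-0.0, -0.0, 0.016] W [0.0, 0.0, 0.0] mm 4 deg 0
S [-0.272, -0.008, -0.005] W [0.0, 0.0, 0.0] mm 68 deg 0
S [-0.288, -0.008, -0.005] W [0.0, 0.0, 0.0] mm 72 deg 0
```

Emit:
arm_command([
  [[0.005,0.002,0.02],[0,0.001,-0.008]],
  [[0.005,0.002,0.045],[0,0.001,-0.008]],
  [[0.005,0.002,0.045],[0,0.001,-0.008]],
  [[0.005,0.002,0.053],[0,0.001,-0.008]],
  [[0.005,0.002,0.061],[0,0.001,-0.008]],
])

```text
clock: 19.5
position: [399.1, -26.3, 30.9]
ee_rot: [-0.057, 0.998, 0.001, -0.009]
contact_force: [-0.6, -1.2, 2.1]
gripper_width: 15.0
grasp_force: 59.3
```

Emit:
arm_command([
  [[-0.05,-0.001,-0.001],[0,0,0]],
  [[-0.1,-0.003,-0.002],[0,0,0]],
  [[-0.16,-0.005,-0.003],[0,0,0]],
  [[-0.22,-0.006,-0.004],[0,0,0]],
  [[-0.272,-0.008,-0.005],[0,0,0]],
])

```text
clock: 20.0
position: [468.2, -20.5, 30.5]
ee_rot: [-0.057, 0.998, 0.0, -0.01]
contact_force: [-1.6, 0.8, 2.2]
gripper_width: 15.0
grasp_force: 59.3
```

Run:
```python
from h import *
s=arm.read_state();print(s['clock'],s['position'],s['contact_force'],pt_now(LIP),pt_now((-105,0,0)))
plan(sc(LIP,tr(50,4,1),YT,-1),sc(LIP,tr(82,4,1),YT,-1))
```

```text
20.0 [468.15587583 -20.5406846   30.51130915] [-1.59956881  0.77316854  2.23906485] [651.8914304   -4.51996041  -0.65505708] [343.1155423  -31.38320523   5.32967422]
S [-0.156, -0.003, -0.008] W [0.0004, -0.0006, -0.0002] mm 39 deg 0
S [-0.128, -0.004, -0.002] W [0.0, 0.0, 0.0] mm 32 deg 0
```

Emit:
arm_command([
  [[-0.05,-0.001,-0.001],[0,0,0]],
  [[-0.1,-0.002,-0.002],[0,0,0]],
  [[-0.156,-0.003,-0.003],[0,0,0]],
  [[-0.2,-0.005,-0.004],[0,0,0]],
  [[-0.24,-0.006,-0.005],[0,0,0]],
])

```text
clock: 20.5
position: [526.7, -15.5, 30.7]
ee_rot: [-0.057, 0.998, 0.0, -0.01]
contact_force: [-3.1, -0.4, 6.0]
gripper_width: 15.2
grasp_force: 59.8
```

Emit:
arm_command([
  [[-0.02,0,0],[0,0,0]],
  [[-0.035,0,0],[0,0,0]],
  [[-0.05,0,0],[0,0,0]],
  [[-0.055,0,0],[0,0,0]],
  [[-0.055,0,0],[0,0,0]],
])

```text
clock: 21.0
position: [534.6, -14.7, 30.6]
ee_rot: [-0.057, 0.998, -0.0, -0.016]
contact_force: [-13.1, 0.5, 18.1]
gripper_width: 15.2
grasp_force: 61.6
```

Run:
```python
from h import *
s=arm.read_state();print(s['clock'],s['position'],s['contact_force'],pt_now(LIP),tr(80,4,3))
im,d=arm.get_image('scene')
cv2.imwrite('pics/c.png',cv2.resize(im[190:280,205:315],None,fx=5,fy=5,interpolation=3))
```

```text
21.0 [534.55362891 -14.74689972  30.61127748] [-13.13267588   0.48533142  18.05636574] [717.91761322   0.96532563  -2.81827877] [720.74695288   1.95723821   3.        ]
```

View pics/c.png

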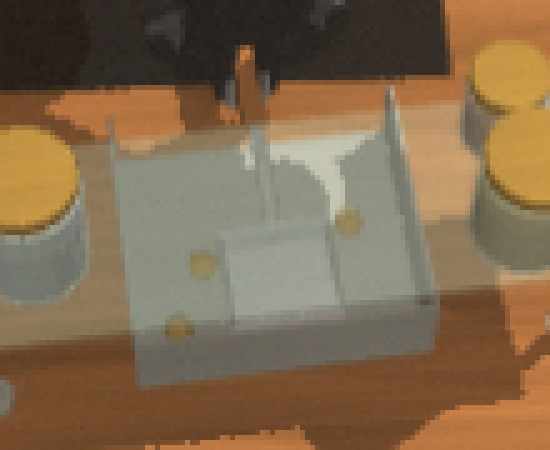

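Run:
```python
from h import *
plan(sc(LIP,tr(78,4,8),YT,1),sc(LIP,tr(76,4,38),YT,6),sc(LIP,tr(10,4,38),YT,6),sc(LIP,tr(-62,4,40),YT,6),sc(LIP,tr(-62,4,160),YT,18),sc(LIP,tr(-70,4,190),YT,32))
```

```text
S [0.002, 0.002, -0.007] W [0.0006, -0.0155, -0.0006] mm 2 deg 3
S [0.013, 0.0, -0.055] W [0.0008, -0.0278, 0.0] mm 14 deg 5
S [0.262, 0.007, -0.028] W [0.0, 0.0, 0.0] mm 66 deg 0
S [0.285, 0.008, -0.038] W [0.0, 0.0, 0.0] mm 72 deg 0
S [-0.043, -0.001, -0.321] W [0.0019, -0.0666, -0.0] mm 81 deg 12
S [-0.002, -0.0, 0.058] W [0.0022, -0.0777, -0.0] mm 15 deg 14
```

Emit:
arm_command([
  [[0.008,0.001,-0.005],[0,-0.007,0]],
  [[0.016,0.002,-0.01],[0,-0.014,0]],
  [[0.024,0.002,-0.025],[0,-0.024,0]],
  [[0.03,0.002,-0.045],[0,-0.034,0]],
  [[0.034,0.002,-0.062],[0,-0.043,0]],
])

```text
clock: 21.55
position: [531.0, -14.3, 45.4]
ee_rot: [-0.057, 0.997, 0.004, 0.057]
contact_force: [-0.7, -0.1, -1.9]
gripper_width: 14.9
grasp_force: 58.9
```

Emit:
arm_command([
  [[0,0,0],[0,0,0]],
  [[0,0,0],[0,0,0]],
])

```text
clock: 21.75
position: [531.4, -14.2, 45.5]
ee_rot: [-0.057, 0.997, 0.004, 0.057]
contact_force: [-0.6, 0.7, -1.4]
gripper_width: 15.1
grasp_force: 58.9
```

Run:
```python
from h import *
s=arm.read_state();print(s['clock'],s['position'],s['contact_force'],pt_now(LIP),pt_now((-105,0,0)))
plan(sc(LIP,tr(10,4,38),YT,6),sc(LIP,tr(-62,4,40),YT,6),sc(LIP,tr(-62,4,160),YT,18),sc(LIP,tr(-70,4,190),YT,32))
```

```text
21.75 [531.3934628  -14.22785747  45.45691536] [-0.59349955  0.66510243 -1.37453254] [717.62524103   1.99942496  39.0413031 ] [410.77245362 -24.50405666   3.84283272]
S [0.265, 0.006, -0.033] W [0.0015, 0.0029, -0.0003] mm 67 deg 1
S [0.285, 0.008, -0.038] W [0.0, 0.0, 0.0] mm 72 deg 0
S [-0.043, -0.001, -0.321] W [0.0019, -0.0666, -0.0] mm 81 deg 12
S [-0.002, -0.0, 0.058] W [0.0022, -0.0777, -0.0] mm 15 deg 14
```

Emit:
arm_command([
  [[0.015,0,-0.002],[0,0,0]],
  [[0.045,0.001,-0.005],[0,0,0]],
  [[0.09,0.002,-0.01],[0,0,0]],
  [[0.14,0.003,-0.016],[0,0,0]],
  [[0.19,0.005,-0.022],[0,0,0]],
])

```text
clock: 22.25
position: [482.2, -18.7, 45.7]
ee_rot: [-0.057, 0.997, 0.004, 0.057]
contact_force: [-0.8, 0.3, -1.4]
gripper_width: 15.1
grasp_force: 58.9
```

Emit:
arm_command([
  [[0.055,0.001,-0.007],[0,0,0]],
  [[0.12,0.003,-0.015],[0,0,0]],
  [[0.19,0.005,-0.024],[0,0,0]],
  [[0.26,0.007,-0.034],[0,0,0]],
  [[0.34,0.008,-0.044],[0,0,0]],
])

```text
clock: 22.75
position: [397.1, -26.5, 47.1]
ee_rot: [-0.057, 0.997, 0.004, 0.057]
contact_force: [0.1, -0.2, -1.2]
gripper_width: 15.1
grasp_force: 58.9
```

Emit:
arm_command([
  [[0.015,0,-0.003],[0,0,0]],
  [[0.02,0,-0.003],[0,0,0]],
  [[0.01,0,-0.1],[0,-0.02,0]],
  [[0,0,-0.2],[0,-0.045,0]],
  [[-0.02,0,-0.32],[0,-0.067,0]],
])

```text
clock: 23.25
position: [394.1, -27.0, 127.4]
ee_rot: [-0.056, 0.985, 0.01, 0.162]
contact_force: [-0.3, -0.3, -1.1]
gripper_width: 14.7
grasp_force: 58.9
```

Emit:
arm_command([
  [[0,0,0.01],[0,-0.02,0]],
  [[0,0,0.02],[0,-0.04,0]],
  [[0,0,0.03],[0,-0.06,0]],
  [[0,0,0.045],[0,-0.078,0]],
  [[0,0,0.045],[0,-0.078,0]],
])

```text
clock: 23.75
position: [395.5, -46.0, 164.8]
ee_rot: [-0.06, 0.964, 0.034, 0.255]
contact_force: [0.2, -0.1, -1.7]
gripper_width: 14.9
grasp_force: 59.5
```

Run:
```python
from h import *
s=arm.read_state();print(s['clock'],s['position'],s['contact_force'],pt_now(LIP),pt_now((-105,0,0)),np.round(s['joints'],2))
im,d=arm.get_image('scene');im2,d2=arm.get_image('top')
a=cv2.resize(im[150:280,205:315],None,fx=3.6,fy=3.6,interpolation=3);b=cv2.resize(im2[100:230,190:300],None,fx=3.6,fy=3.6,interpolation=3)
cv2.imwrite('pics/d.png',np.hstack([a,b]))
```

```text
23.75 [395.45506112 -45.9901204  164.81217885] [ 0.15838199 -0.0615809  -1.73901256] [569.14599523 -30.37716655 232.44689683] [300.66580596 -52.0681312   78.99367914] [ 0.31 -0.16 -1.07  0.38 -0.16 -2.12]
```

View pics/d.png

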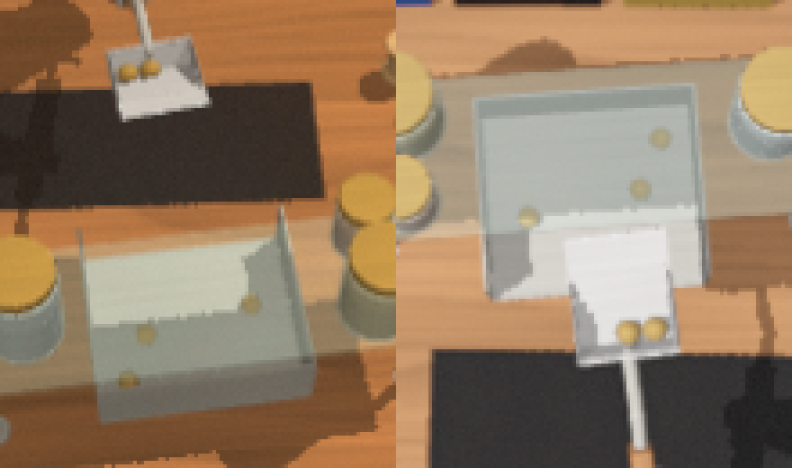

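Run:
```python
from h import *
plan(sc(LIP,tr(-58,-20,150),YT,15),sc(LIP,tr(-58,-50,70),YT,-1),sc(LIP,tr(-58,-50,5),YT,-1))
```

```text
S [0.058, -0.026, 0.129] W [0.0149, 0.0814, 0.0009] mm 36 deg 15
S [0.027, -0.119, 0.109] W [-0.0025, 0.0889, 0.0] mm 41 deg 16
S [-0.005, -0.0, 0.26] W [0.0, 0.0, 0.0] mm 65 deg 0
```

Emit:
arm_command([
  [[0.012,-0.005,0.026],[0.003,0.016,0]],
  [[0.024,-0.01,0.052],[0.006,0.032,0]],
  [[0.036,-0.015,0.078],[0.009,0.048,0]],
  [[0.048,-0.02,0.104],[0.012,0.064,0]],
  [[0.058,-0.026,0.129],[0.015,0.081,0.001]],
])

```text
clock: 24.35
position: [400.2, -49.9, 127.5]
ee_rot: [-0.057, 0.99, 0.003, 0.129]
contact_force: [-0.2, -0.3, -1.8]
gripper_width: 15.5
grasp_force: 59.4
```

Emit:
arm_command([
  [[0.005,-0.024,0.022],[-0.0005,0.018,0]],
  [[0.01,-0.048,0.044],[-0.001,0.036,0]],
  [[0.016,-0.072,0.066],[-0.0015,0.054,0]],
  [[0.022,-0.096,0.088],[-0.002,0.072,0]],
  [[0.027,-0.119,0.109],[-0.0025,0.089,0]],
])

```text
clock: 24.85
position: [404.7, -80.0, 99.5]
ee_rot: [-0.058, 0.998, -0.001, -0.01]
contact_force: [-0.0, 0.7, -1.4]
gripper_width: 15.1
grasp_force: 59.4
```

Emit:
arm_command([
  [[0,0,0],[0,0,0]],
  [[0,0,0],[0,0,0]],
])

```text
clock: 25.05
position: [403.7, -79.9, 99.7]
ee_rot: [-0.057, 0.998, -0.0, -0.009]
contact_force: [-0.3, -0.2, -1.6]
gripper_width: 14.9
grasp_force: 59.4
```

Run:
```python
from h import *
s=arm.read_state();print(s['clock'],s['position'],np.round(s['joints'],2),pt_now(LIP))
plan(sc(LIP,tr(-58,-50,6),YT,-1))
```

```text
25.05 [403.74153402 -79.90783516  99.65376487] [ 0.2   0.19 -0.66 -0.   -0.74 -1.66] [587.50946632 -63.96839709  68.63697306]
S [-0.006, -0.0, 0.251] W [-0.0001, -0.0003, -0.0002] mm 63 deg 0
```

Emit:
arm_command([
  [[0,0.012,0.06],[0,0,0]],
  [[0,0.012,0.12],[0,0,0]],
  [[-0.004,0.012,0.18],[0,0,0]],
  [[-0.006,0.012,0.235],[0,0,0]],
  [[-0.006,0.012,0.255],[0,0,0]],
])

```text
clock: 25.55
position: [402.5, -76.8, 36.0]
ee_rot: [-0.058, 0.998, -0.0, -0.009]
contact_force: [-0.7, -0.3, -1.7]
gripper_width: 15.2
grasp_force: 59.4
```

Emit:
arm_command([
  [[0,0,0.01],[0,0,0]],
  [[0,0,0.018],[0,0,0]],
  [[0,0,0.024],[0,0,0]],
  [[0,0,0.024],[0,0,0]],
])

```text
clock: 25.95
position: [404.5, -76.8, 31.4]
ee_rot: [-0.058, 0.998, -0.0, -0.007]
contact_force: [-0.5, 0.3, 2.7]
gripper_width: 15.2
grasp_force: 60.1
```

Emit:
arm_command([
  [[-0.05,-0.001,-0.001],[0,0,0]],
  [[-0.1,-0.003,-0.002],[0,0,0]],
  [[-0.16,-0.005,-0.003],[0,0,0]],
  [[-0.22,-0.006,-0.004],[0,0,0]],
  [[-0.272,-0.008,-0.005],[0,0,0]],
])

```text
clock: 26.45
position: [473.6, -71.0, 31.0]
ee_rot: [-0.057, 0.998, -0.0, -0.008]
contact_force: [-1.2, 0.5, 2.4]
gripper_width: 15.0
grasp_force: 60.0
```

Run:
```python
from h import *
s=arm.read_state();print(s['clock'],s['position'],s['contact_force'],pt_now(LIP),tr(0,-47,0))
plan(sc(LIP,tr(82,-47,1),YT,-1))
im,d=arm.get_image('scene')
cv2.imwrite('pics/e.png',cv2.resize(im[190:280,205:315],None,fx=5,fy=5,interpolation=3))
```

```text
26.45 [473.57020642 -70.96473729  30.96593879] [-1.23329502  0.46355756  2.37624596] [ 6.57406292e+02 -5.49087575e+01  4.16646578e-01] [645.49631991 -55.82115081   0.        ]
S [-0.28, -0.007, -0.008] W [-0.0, 0.0005, -0.0] mm 70 deg 0
```

View pics/e.png

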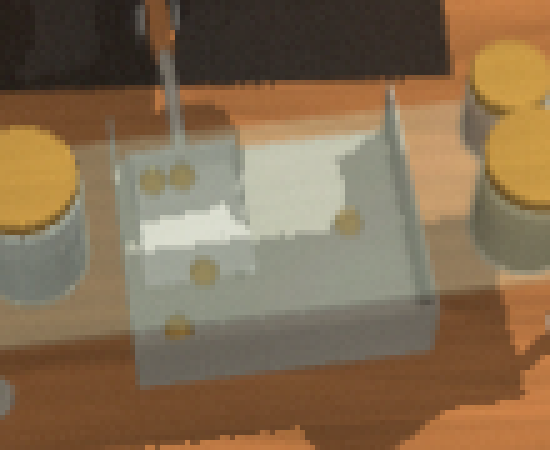

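Emit:
arm_command([
  [[-0.05,-0.001,-0.001],[0,0,0]],
  [[-0.1,-0.002,-0.002],[0,0,0]],
  [[-0.15,-0.003,-0.003],[0,0,0]],
  [[-0.19,-0.004,-0.004],[0,0,0]],
  [[-0.23,-0.005,-0.005],[0,0,0]],
])

```text
clock: 27.0
position: [529.2, -65.7, 30.8]
ee_rot: [-0.057, 0.998, -0.0, -0.009]
contact_force: [-1.0, -0.1, 0.3]
gripper_width: 15.2
grasp_force: 59.9
```

Emit:
arm_command([
  [[-0.02,0,0],[0,0,0]],
  [[-0.035,0,0],[0,0,0]],
  [[-0.05,0,0],[0,0,0]],
  [[-0.06,0,0],[0,0,0]],
  [[-0.06,0,0],[0,0,0]],
])

```text
clock: 27.5
position: [538.4, -64.8, 30.6]
ee_rot: [-0.057, 0.998, -0.0, -0.014]
contact_force: [-10.5, 0.3, 10.1]
gripper_width: 15.3
grasp_force: 61.4
```

Emit:
arm_command([
  [[0.008,0,-0.005],[0,-0.007,0]],
  [[0.016,0.0,-0.01],[0,-0.014,0]],
  [[0.024,0.0,-0.025],[0,-0.024,0]],
  [[0.03,0.0,-0.045],[0,-0.034,0]],
  [[0.034,0.0,-0.062],[0,-0.043,0]],
])

```text
clock: 28.0
position: [534.0, -65.1, 45.9]
ee_rot: [-0.057, 0.997, 0.004, 0.058]
contact_force: [0.7, 0.8, -1.7]
gripper_width: 15.2
grasp_force: 59.5
```

Emit:
arm_command([
  [[0,0,0],[0,0,0]],
  [[0,0,0],[0,0,0]],
])

```text
clock: 28.2
position: [534.7, -65.1, 46.0]
ee_rot: [-0.057, 0.997, 0.004, 0.058]
contact_force: [-0.1, -0.8, -1.5]
gripper_width: 15.0
grasp_force: 59.5
```

Run:
```python
from h import *
s=arm.read_state();print(s['clock'],s['position'],s['contact_force'],pt_now(LIP),pt_now((-105,0,0)))
```

```text
28.2 [534.66276521 -65.05222803  46.00652772] [-0.0801341  -0.77262821 -1.53298729] [720.90462855 -48.78828626  39.98884249] [414.13722089 -75.40089525   4.13460093]
```

Emit:
arm_command([
  [[0.015,0,-0.002],[0,0,0]],
  [[0.045,0.001,-0.005],[0,0,0]],
  [[0.09,0.002,-0.01],[0,0,0]],
  [[0.14,0.003,-0.016],[0,0,0]],
  [[0.19,0.005,-0.022],[0,0,0]],
])

```text
clock: 28.7
position: [485.9, -69.5, 46.1]
ee_rot: [-0.057, 0.997, 0.004, 0.058]
contact_force: [-0.2, 0.1, -2.1]
gripper_width: 14.8
grasp_force: 59.5
```

Emit:
arm_command([
  [[0.055,0.001,-0.007],[0,0,0]],
  [[0.12,0.003,-0.015],[0,0,0]],
  [[0.19,0.005,-0.024],[0,0,0]],
  [[0.26,0.007,-0.034],[0,0,0]],
  [[0.34,0.008,-0.044],[0,0,0]],
])

```text
clock: 29.2
position: [400.9, -77.2, 47.4]
ee_rot: [-0.057, 0.997, 0.004, 0.059]
contact_force: [0.5, -1.0, -1.4]
gripper_width: 15.2
grasp_force: 59.5
```

Emit:
arm_command([
  [[0.015,0,-0.003],[0,0,0]],
  [[0.02,0,-0.003],[0,0,0]],
  [[0.01,0,-0.1],[0,-0.02,0]],
  [[0,0,-0.2],[0,-0.045,0]],
  [[-0.02,0,-0.28],[0,-0.085,0]],
])

```text
clock: 29.7
position: [403.1, -76.2, 120.3]
ee_rot: [-0.056, 0.979, 0.012, 0.196]
contact_force: [0.5, -0.6, -1.5]
gripper_width: 15.1
grasp_force: 59.5
```

Emit:
arm_command([
  [[0,0,0],[0,0,0]],
  [[0,0,0],[0,0,0]],
])

```text
clock: 29.9
position: [399.1, -77.6, 117.6]
ee_rot: [-0.056, 0.98, 0.011, 0.191]
contact_force: [1.6, 0.4, -1.7]
gripper_width: 15.0
grasp_force: 59.5
```

Run:
```python
from h import *
s=arm.read_state();print(s['clock'],s['position'],s['contact_force'],pt_now(LIP),np.round(s['joints'],2))
im,d=arm.get_image('scene');im2,d2=arm.get_image('top')
a=cv2.resize(im[150:280,205:315],None,fx=3.6,fy=3.6,interpolation=3);b=cv2.resize(im2[100:230,190:300],None,fx=3.6,fy=3.6,interpolation=3)
cv2.imwrite('pics/f.png',np.hstack([a,b]))
plan(sc(LIP,tr(-58,20,100),YT,5),sc(LIP,tr(-58,48,60),YT,-1),sc(LIP,tr(-58,48,5),YT,-1))
```

```text
29.9 [399.09339055 -77.58634443 117.60704814] [ 1.60585043  0.43760103 -1.72688182] [580.27487006 -61.86113488 161.34203717] [ 0.24 -0.01 -0.99  0.22 -0.21 -1.9 ]
S [-0.002, 0.267, 0.027] W [0.0009, 0.0946, -0.0003] mm 67 deg 17
S [-0.005, 0.112, 0.083] W [-0.0009, 0.0333, 0.0] mm 35 deg 6
S [-0.004, -0.0, 0.22] W [0.0, 0.0, 0.0] mm 55 deg 0
```

View pics/f.png

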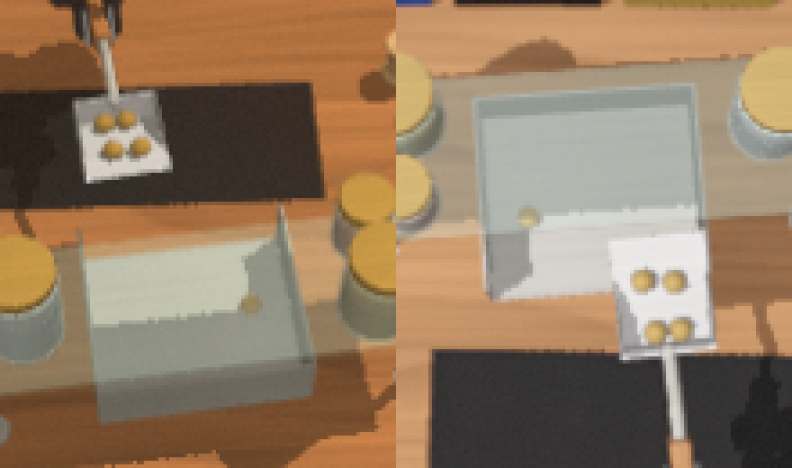

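Emit:
arm_command([
  [[0,0.05,0.005],[0,0.019,0]],
  [[0,0.1,0.01],[0,0.038,0]],
  [[0,0.16,0.016],[0,0.057,0]],
  [[0,0.22,0.022],[0,0.076,0]],
  [[-0.002,0.267,0.027],[0.001,0.0946,0]],
])

```text
clock: 30.5
position: [395.7, -9.2, 110.8]
ee_rot: [-0.057, 0.997, 0.001, 0.042]
contact_force: [0.5, -0.5, -1.6]
gripper_width: 14.9
grasp_force: 59.5
```

Emit:
arm_command([
  [[0,0.03,0.02],[0,0.008,0]],
  [[-0.002,0.06,0.04],[0,0.016,0]],
  [[-0.004,0.09,0.06],[0,0.024,0]],
  [[-0.005,0.112,0.083],[0,0.033,0]],
  [[-0.005,0.112,0.083],[0,0.033,0]],
])

```text
clock: 31.0
position: [394.5, 17.8, 89.8]
ee_rot: [-0.057, 0.998, -0.002, -0.009]
contact_force: [0.3, -0.2, -1.6]
gripper_width: 15.5
grasp_force: 59.5
```

Emit:
arm_command([
  [[0,0,0.05],[0,0,0]],
  [[0,0,0.1],[0,0,0]],
  [[-0.002,0,0.15],[0,0,0]],
  [[-0.004,0,0.19],[0,0,0]],
  [[-0.004,0,0.19],[0,0,0]],
])

```text
clock: 31.5
position: [393.3, 16.5, 42.3]
ee_rot: [-0.057, 0.998, -0.002, -0.009]
contact_force: [0.1, -0.5, -2.0]
gripper_width: 15.1
grasp_force: 59.5
```

Run:
```python
from h import *
s=arm.read_state();print(s['clock'],s['position'],s['contact_force'],pt_now(LIP))
plan(sc(LIP,tr(-58,48,1),YT,-1),sc(LIP,tr(10,48,1),YT,-1))
```

```text
31.5 [393.28108655  16.46569492  42.28284921] [ 0.14509291 -0.49959686 -1.99161862] [577.05843806  32.10356669  11.16851102]
S [-0.011, 0.004, 0.042] W [-0.0012, -0.0005, -0.0006] mm 11 deg 0
S [-0.272, -0.008, -0.005] W [0.0, 0.0, 0.0] mm 68 deg 0
```

Emit:
arm_command([
  [[-0.005,0.002,0.015],[0,0,0]],
  [[-0.01,0.004,0.03],[-0.001,0,0]],
  [[-0.011,0.004,0.042],[-0.001,0,0]],
  [[-0.011,0.004,0.044],[-0.001,0,0]],
])

```text
clock: 31.9
position: [397.3, 18.6, 32.2]
ee_rot: [-0.057, 0.998, 0.0, -0.008]
contact_force: [-0.3, 0.0, 1.0]
gripper_width: 14.9
grasp_force: 60.0
```

Emit:
arm_command([
  [[-0.05,-0.001,-0.001],[0,0,0]],
  [[-0.1,-0.003,-0.002],[0,0,0]],
  [[-0.16,-0.005,-0.003],[0,0,0]],
  [[-0.22,-0.006,-0.004],[0,0,0]],
  [[-0.272,-0.008,-0.005],[0,0,0]],
])

```text
clock: 32.4
position: [466.9, 24.5, 32.5]
ee_rot: [-0.057, 0.998, 0.0, -0.007]
contact_force: [-1.2, -0.8, -0.2]
gripper_width: 15.2
grasp_force: 59.9
```

Emit:
arm_command([
  [[-0.05,-0.001,-0.001],[0,0,0]],
  [[-0.1,-0.002,-0.002],[0,0,0]],
  [[-0.15,-0.003,-0.003],[0,0,0]],
  [[-0.2,-0.004,-0.004],[0,0,0]],
  [[-0.24,-0.005,-0.005],[0,0,0]],
])

```text
clock: 32.9
position: [526.4, 29.9, 32.6]
ee_rot: [-0.057, 0.998, -0.0, -0.008]
contact_force: [-1.7, 0.5, 0.1]
gripper_width: 14.8
grasp_force: 59.8
```

Emit:
arm_command([
  [[-0.02,0,0],[0,0,0]],
  [[-0.035,0,0],[0,0,0]],
  [[-0.05,0,0],[0,0,0]],
  [[-0.055,0,0],[0,0,0]],
  [[-0.055,0,0],[0,0,0]],
])

```text
clock: 33.4
position: [531.7, 29.8, 30.9]
ee_rot: [-0.056, 0.998, -0.001, -0.015]
contact_force: [-11.6, 0.4, 5.5]
gripper_width: 15.1
grasp_force: 60.7
```

Run:
```python
from h import *
s=arm.read_state();print(s['clock'],s['position'],s['contact_force'],pt_now(LIP),tr(80,48,0))
```

```text
33.4 [531.70196815  29.82757436  30.92858699] [-11.57629097   0.43519499   5.47785612] [715.14583218  45.3059988   -2.1701611 ] [716.9121002   45.78980493   0.        ]
```

Lift, withdraw, tilt, look.

Emit:
arm_command([
  [[0.008,0,-0.005],[0,-0.007,0]],
  [[0.016,0.0,-0.01],[0,-0.014,0]],
  [[0.024,0.0,-0.025],[0,-0.024,0]],
  [[0.03,0.0,-0.045],[0,-0.034,0]],
  [[0.034,0.0,-0.06],[0,-0.043,0]],
])

```text
clock: 33.9
position: [528.7, 30.1, 47.1]
ee_rot: [-0.057, 0.997, 0.003, 0.059]
contact_force: [-0.6, -0.2, -1.8]
gripper_width: 15.0
grasp_force: 59.6
```

Emit:
arm_command([
  [[0.015,0,-0.002],[0,0,0]],
  [[0.045,0.001,-0.005],[0,0,0]],
  [[0.09,0.002,-0.01],[0,0,0]],
  [[0.14,0.003,-0.016],[0,0,0]],
  [[0.19,0.005,-0.022],[0,0,0]],
])

```text
clock: 34.4
position: [480.8, 25.9, 46.8]
ee_rot: [-0.057, 0.997, 0.004, 0.058]
contact_force: [-1.2, 0.5, -2.3]
gripper_width: 15.0
grasp_force: 59.5
```

Emit:
arm_command([
  [[0.055,0.001,-0.007],[0,0,0]],
  [[0.12,0.003,-0.015],[0,0,0]],
  [[0.19,0.005,-0.024],[0,0,0]],
  [[0.26,0.007,-0.034],[0,0,0]],
  [[0.32,0.008,-0.044],[0,0,0]],
])

```text
clock: 34.9
position: [399.9, 18.5, 48.4]
ee_rot: [-0.057, 0.997, 0.003, 0.058]
contact_force: [0.0, -0.1, -1.8]
gripper_width: 15.1
grasp_force: 59.5
```

Emit:
arm_command([
  [[0.015,0,-0.003],[0,0,0]],
  [[0.02,0,-0.003],[0,0,0]],
  [[0.01,0,-0.1],[0,-0.02,0]],
  [[0,0,-0.2],[0,-0.04,0]],
  [[-0.02,0,-0.3],[0,-0.06,0]],
])

```text
clock: 35.4
position: [398.2, 18.6, 124.5]
ee_rot: [-0.056, 0.986, 0.009, 0.154]
contact_force: [0.3, 0.7, -2.9]
gripper_width: 15.3
grasp_force: 59.6
```

Emit:
arm_command([
  [[0,0,0],[0,0,0]],
  [[0,0,0],[0,0,0]],
])

```text
clock: 35.6
position: [398.2, 18.6, 124.1]
ee_rot: [-0.056, 0.987, 0.009, 0.153]
contact_force: [-0.0, -0.2, -2.4]
gripper_width: 15.2
grasp_force: 59.5
```

Run:
```python
from h import *
s=arm.read_state();print(s['clock'],s['position'],s['contact_force'],pt_now(LIP),np.round(s['joints'],2))
im,d=arm.get_image('scene');im2,d2=arm.get_image('top')
a=cv2.resize(im[150:280,205:315],None,fx=3.6,fy=3.6,interpolation=3);b=cv2.resize(im2[100:230,190:300],None,fx=3.6,fy=3.6,interpolation=3)
cv2.imwrite('pics/g.png',np.hstack([a,b]))
```

```text
35.6 [398.16213633  18.59599774 124.06833074] [-0.04284428 -0.23359185 -2.35318023] [582.15386103  34.36556129 153.81939977] [ 0.53 -0.02 -1.01  0.38 -0.33 -2.33]
```

View pics/g.png

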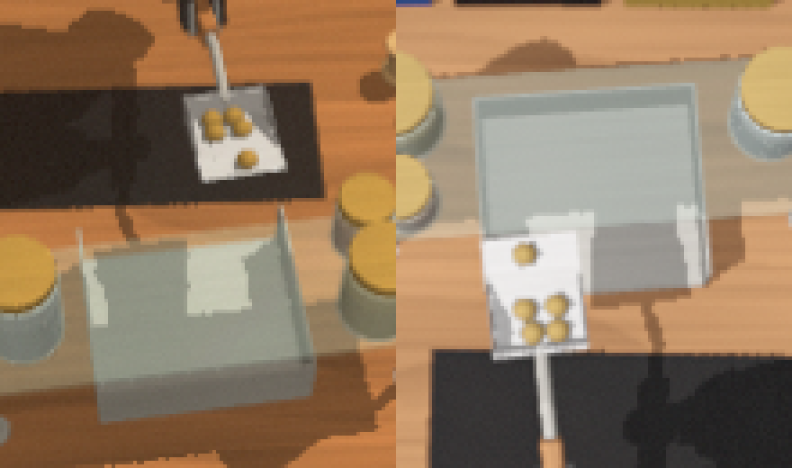

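Run:
```python
from h import *
for n in('top','scene'):
    c=dict(np.load(f'pics/{n}0.npz'));P=cloud(c,c['d'])
    print(n)
    for x in range(560,370,-10):
        print(x,''.join('%4d'%np.nanmedian(P[...,2][m]) if (m:=(abs(P[...,0]-x)<6)&(abs(P[...,1]-y)<6)).any() else '   .' for y in range(440,210,-10)))
```

```text
top
560  133 361 326 266  33  33  13   0   0   0   0   0   1   0   0   0   0   0   0   0   0   0   0
550  366 349 304 258  34  33  10  -1  -1   0   0  -2   0   0   0   0   0   0  -1   0   0   0   0
540  339 315 298  54  33  30  10  -1  -1   0  -1   0   0   0   0   0   0  -1   0   0   0   1   1
530  315 314 313  51  51  35  60  48  52  49  40  46  61  53  58  72  34   0   0   0   0  -1   1
520   34  34  49  50  53  52  51  32  26  26  27  28  29  27  28  29  29  29  28  56  32   0   0
510   34  34  51  52  54  53  55  30  26  27  26  26  25  26  27  27  27  28  27  34  28   0   0
500   33  34  34  54  54  56  61  30  25  26  25  26  25  24  26  26  25  26  26  34  26   0   0
490   -1   0   3  22  54  56  64  55  26  25  26  26  26  25  26  25  26  25  25  33  23   0   0
480    0  -1   0   0  55  56  60  56  31  26  26  27  25  25  27  26  27  26  25  39  17   0   0
470    0   0  -1  -1   .  53  61  55  28  26  26  26  26  26  25  27  26  26  26  43  27   0   0
460    0   0  -1   0   .   .  51  27  27  26  26  26  25  26  25  26  27  26  26  40  24   0  -1
450   -1   0  -1   0   .   . 
[... 1895 characters left out ...]
4  24   2  -1  -1   0
440    0  -1  -1   0   .  48  38  25  25  25  22  25  24  27  26  26  27  26  22   0   0  -1  -1
430    0   0  -1   2   .  59  36  28  26  26  24  26  26  25  26  26  26  25   1  22  -1   0   0
420    0   0  -1  -2   .  52  39  27  26  26  26  28  27  27  26  23  26  26   0  15  -1  -1   0
410   34  12   0   2   .  52  42  27  26  26  25  25  26  27  27  24  26  27   0  29  -1   0   0
400   42  34  32   1   .  55  51  50  46  50  45  44  51  48  44  44  42  45  55  37  -1   0   0
390   60  50  35  39   .   .   .  67   .   .   .   .   .   .  64  26  44  57   1   0   0   1   0
380   66  64  55  46  43   .   .   .   .   .   .   .   .   .   .   .   .   .  -2  -2   8  22  23
```

Run:
```python
from h import *
def w(r,ang,z,yaw,up):
    a=np.radians(ang);return sc(TS,(r*np.cos(a),r*np.sin(a),z),yaw,up)
H=(455,305)
plan(w(395,9,130,12,14),w(392,18,132,20,14),w(390,26,132,28,14),w(388,33.8,132,33.8,13))
T=w(388,33.8,132,33.8,13);print('lip',T[0]+ (T[1]*M).apply(LIP-TS))
for up,z in((2,85),(-10,70),(-26,55),(-43,50),(-43,50)): print(up,end=' ');plan(sc(LIP,(*H,z),33.8,up),start=T);T=sc(LIP,(*H,z),33.8,up);print(T[0].round())
```

```text
S [0.004, 0.175, -0.03] W [-0.0084, 0.0195, -0.0383] mm 44 deg 8
S [0.009, 0.247, -0.012] W [-0.0107, -0.0003, -0.0431] mm 62 deg 8
S [0.009, 0.218, -0.004] W [-0.0107, -0.0003, -0.0431] mm 55 deg 8
S [0.009, 0.212, -0.004] W [-0.0077, 0.0053, -0.0313] mm 53 deg 6
lip [477.37324742 319.57353515 146.72333127]
2 S [0.125, 0.005, 0.077] W [-0.0017, 0.0611, 0.0] mm 37 deg 11
[301. 202. 106.]
-10 S [-0.037, -0.001, -0.091] W [-0.0019, 0.0666, -0.0] mm 25 deg 12
[308. 206. 129.]
-26 S [-0.069, -0.002, -0.141] W [-0.0025, 0.0889, 0.0] mm 39 deg 16
[327. 219. 161.]
-43 S [-0.073, -0.002, -0.194] W [-0.0026, 0.0944, 0.0] mm 52 deg 17
[358. 240. 196.]
-43 S [0.0, 0.0, 0.0] W [0.0, 0.0, 0.0] mm 0 deg 0
[358. 240. 196.]
```

Emit:
arm_command([
  [[0,0.035,-0.006],[-0.002,0.004,-0.008]],
  [[0,0.07,-0.012],[-0.003,0.008,-0.015]],
  [[0.002,0.105,-0.018],[-0.005,0.012,-0.023]],
  [[0.003,0.14,-0.024],[-0.007,0.016,-0.031]],
  [[0.004,0.175,-0.03],[-0.008,0.0195,-0.038]],
])

```text
clock: 36.2
position: [389.9, 62.5, 130.3]
ee_rot: [-0.118, 0.986, 0.01, 0.121]
contact_force: [0.3, 0.2, -1.8]
gripper_width: 15.1
grasp_force: 59.5
```

Emit:
arm_command([
  [[0.001,0.05,-0.002],[-0.002,0,-0.009]],
  [[0.002,0.1,-0.004],[-0.004,0,-0.017]],
  [[0.004,0.15,-0.007],[-0.006,0,-0.026]],
  [[0.006,0.2,-0.01],[-0.009,0,-0.034]],
  [[0.009,0.247,-0.012],[-0.0107,0,-0.043]],
])

```text
clock: 36.7
position: [372.4, 122.0, 132.3]
ee_rot: [-0.186, 0.975, 0.019, 0.12]
contact_force: [0.9, 0.3, -2.2]
gripper_width: 15.1
grasp_force: 59.5
```

Emit:
arm_command([
  [[0.001,0.044,-0.001],[-0.002,0,-0.009]],
  [[0.002,0.088,-0.002],[-0.004,0,-0.017]],
  [[0.004,0.132,-0.003],[-0.006,0,-0.026]],
  [[0.006,0.176,-0.004],[-0.009,0,-0.034]],
  [[0.009,0.218,-0.004],[-0.0107,0,-0.043]],
])

```text
clock: 37.2
position: [349.9, 171.6, 132.6]
ee_rot: [-0.254, 0.96, 0.027, 0.118]
contact_force: [-0.3, 0.1, -2.2]
gripper_width: 15.2
grasp_force: 59.5
```

Emit:
arm_command([
  [[0.002,0.042,-0.001],[-0.0015,0.001,-0.006]],
  [[0.004,0.085,-0.002],[-0.003,0.002,-0.012]],
  [[0.006,0.128,-0.003],[-0.0045,0.003,-0.018]],
  [[0.008,0.17,-0.004],[-0.006,0.004,-0.025]],
  [[0.009,0.212,-0.004],[-0.0077,0.005,-0.031]],
])

```text
clock: 37.7
position: [321.5, 216.5, 132.6]
ee_rot: [-0.302, 0.947, 0.031, 0.109]
contact_force: [0.3, 0.3, -2.4]
gripper_width: 15.0
grasp_force: 59.5
```

Emit:
arm_command([
  [[0,0,0],[0,0,0]],
  [[0,0,0],[0,0,0]],
])

```text
clock: 37.9
position: [321.8, 215.9, 132.4]
ee_rot: [-0.301, 0.947, 0.031, 0.109]
contact_force: [-0.3, 0.4, -1.6]
gripper_width: 15.1
grasp_force: 59.5
```

Run:
```python
from h import *
s=arm.read_state();print(s['clock'],s['position'],s['contact_force'],pt_now(LIP),np.round(s['joints'],2))
H=(458,308)
plan(sc(LIP,(*H,90),33.8,2),*[sc(LIP,(*H,z),33.8,up) for up,z in((-10,72),(-26,56),(-43,50))])
im,d=arm.get_image('top');c=arm.camera_info('top');print(arm.spot_in('top','foot0'))
hsv=cv2.cvtColor(im,cv2.COLOR_BGR2HSV);l=px(c,pt_now((160,0,5)));print(l);u,v=map(int,l)
cr=hsv[v-22:v+22,u-22:u+22];print(((cr[...,0]>12)&(cr[...,0]<30)&(cr[...,1]>90)).sum())
```

```text
37.9 [321.80276303 215.87858352 132.42852517] [-0.26785109  0.3888043  -1.61479869] [476.98218688 319.27684682 147.08818279] [ 1.1  -0.03 -0.91  0.23 -0.5  -2.25]
S [0.103, 0.006, 0.064] W [-0.0021, 0.061, -0.0007] mm 30 deg 11
S [-0.037, -0.001, -0.079] W [-0.0019, 0.0666, -0.0] mm 22 deg 12
S [-0.07, -0.002, -0.137] W [-0.0025, 0.0889, 0.0] mm 38 deg 16
S [-0.075, -0.002, -0.19] W [-0.0026, 0.0944, 0.0] mm 51 deg 17
[{'position': [135.5, 220.4], 'score': 0.44}]
[np.float64(132.1664844457527), np.float64(216.06254827677796)]
219
```

Emit:
arm_command([
  [[0.03,0.002,0.015],[0,0.015,0]],
  [[0.055,0.003,0.03],[-0.001,0.03,0]],
  [[0.08,0.005,0.047],[-0.0015,0.045,0]],
  [[0.103,0.006,0.064],[-0.002,0.061,0]],
  [[0.103,0.006,0.064],[-0.002,0.061,0]],
])

```text
clock: 38.5
position: [304.4, 204.9, 110.9]
ee_rot: [-0.302, 0.953, 0.005, 0.017]
contact_force: [1.4, -0.6, -2.2]
gripper_width: 15.3
grasp_force: 59.6
```

Emit:
arm_command([
  [[-0.009,0,-0.019],[0,0.016,0]],
  [[-0.018,0,-0.038],[-0.001,0.033,0]],
  [[-0.027,0,-0.058],[-0.0015,0.05,0]],
  [[-0.037,-0.001,-0.079],[-0.002,0.0666,0]],
])

```text
clock: 38.9
position: [311.2, 209.0, 131.6]
ee_rot: [-0.301, 0.95, -0.024, -0.084]
contact_force: [-0.4, 0.9, -2.3]
gripper_width: 15.3
grasp_force: 59.5
```

Emit:
arm_command([
  [[-0.014,0,-0.027],[0,0.018,0]],
  [[-0.028,0,-0.054],[-0.001,0.036,0]],
  [[-0.042,0,-0.081],[-0.0015,0.054,0]],
  [[-0.056,-0.001,-0.109],[-0.002,0.072,0]],
  [[-0.07,-0.002,-0.137],[-0.0025,0.089,0]],
])

```text
clock: 39.4
position: [330.8, 222.0, 162.2]
ee_rot: [-0.295, 0.929, -0.062, -0.216]
contact_force: [0.4, -0.3, -1.7]
gripper_width: 14.8
grasp_force: 59.6
```

Emit:
arm_command([
  [[-0.015,0,-0.038],[0,0.019,0]],
  [[-0.03,0,-0.076],[-0.001,0.038,0]],
  [[-0.045,0,-0.114],[-0.0015,0.057,0]],
  [[-0.06,-0.001,-0.152],[-0.002,0.076,0]],
  [[-0.075,-0.002,-0.19],[-0.0026,0.0944,0]],
])

```text
clock: 39.9
position: [362.4, 243.0, 196.5]
ee_rot: [-0.281, 0.887, -0.101, -0.352]
contact_force: [-0.9, -0.1, -1.5]
gripper_width: 15.3
grasp_force: 59.7
```

Emit:
arm_command([
  [[0,0,0],[0,0,0]],
  [[0,0,0],[0,0,0]],
  [[0,0,0],[0,0,0]],
  [[0,0,0],[0,0,0]],
  [[0,0,0],[0,0,0]],
])

```text
clock: 40.4
position: [361.2, 242.7, 196.8]
ee_rot: [-0.282, 0.887, -0.101, -0.352]
contact_force: [0.2, 1.1, -0.6]
gripper_width: 15.1
grasp_force: 59.8
```

Run:
```python
from h import *
s=arm.read_state();print(s['clock'],s['position'],s['contact_force'],pt_now(LIP),np.round(s['joints'],2))
print(np.degrees(np.arcsin((pose()[1]*M).as_matrix()[2,0])))
plan(sc(LIP,(458,308,100),33.8,-43),sc(LIP,(458,308,120),33.8,-20),sc(LIP,(478,318,150),33.8,0))
```

```text
40.4 [361.19110551 242.69988003 196.77611318] [ 0.21746078  1.12967989 -0.63546126] [458.23014488 307.42547607  50.55442513] [ 0.84  0.5  -0.04 -0.17 -1.76 -1.76]
-42.934444140154646
S [0.134, 0.005, -0.146] W [0.0006, 0.0004, -0.0004] mm 50 deg 0
S [0.039, 0.001, 0.239] W [0.0036, -0.1277, 0.0] mm 61 deg 23
S [-0.049, -0.013, 0.117] W [0.0031, -0.1111, 0.0] mm 32 deg 20
```

Run:
```python
from h import *
plan(sc(LIP,(458,308,115),33.8,-43),sc(TS,(330,200,240),34,-20),sc(TS,(365,110,210),45,-1),sc(TS,(405,0,190),68,-1),sc(TS,(432,-105.7,130),93.6,-1),sc(TS,(432,-105.7,45),93.6,-1))
```

```text
S [0.175, 0.007, -0.19] W [0.0006, 0.0004, -0.0004] mm 65 deg 0
S [0.09, -0.072, 0.199] W [0.0042, -0.1277, -0.001] mm 57 deg 23
S [0.05, -0.376, 0.142] W [0.0141, -0.1049, -0.0604] mm 101 deg 22
S [0.208, -0.419, 0.083] W [0.0022, 0.0001, -0.1278] mm 119 deg 23
S [0.354, -0.249, 0.246] W [0.0025, 0.0001, -0.1422] mm 125 deg 26
S [-0.006, -0.0, 0.34] W [0.0, 0.0, 0.0] mm 85 deg 0
```

Emit:
arm_command([
  [[0.06,0.002,-0.06],[0,0,0]],
  [[0.12,0.004,-0.12],[0,0,0]],
  [[0.175,0.007,-0.19],[0,0,0]],
  [[0.175,0.007,-0.19],[0,0,0]],
])

```text
clock: 40.8
position: [362.5, 244.1, 263.6]
ee_rot: [-0.283, 0.888, -0.1, -0.349]
contact_force: [0.2, -0.4, -1.2]
gripper_width: 14.9
grasp_force: 59.8
```

Emit:
arm_command([
  [[0.03,-0.02,0.06],[0.001,-0.04,0]],
  [[0.06,-0.04,0.12],[0.002,-0.08,0]],
  [[0.09,-0.072,0.199],[0.004,-0.128,-0.001]],
  [[0.09,-0.072,0.199],[0.004,-0.128,-0.001]],
])

```text
clock: 41.2
position: [324.4, 194.3, 238.7]
ee_rot: [-0.3, 0.938, -0.048, -0.168]
contact_force: [-0.7, 0.8, -0.1]
gripper_width: 15.2
grasp_force: 59.7
```

Emit:
arm_command([
  [[0.012,-0.1,0.04],[0.004,-0.03,-0.015]],
  [[0.025,-0.2,0.08],[0.008,-0.06,-0.03]],
  [[0.037,-0.3,0.12],[0.011,-0.09,-0.045]],
  [[0.05,-0.376,0.142],[0.014,-0.105,-0.06]],
  [[0.05,-0.376,0.142],[0.014,-0.105,-0.06]],
])

```text
clock: 41.7
position: [362.6, 107.0, 208.4]
ee_rot: [-0.393, 0.92, -0.003, -0.009]
contact_force: [-0.2, -0.7, -1.6]
gripper_width: 15.1
grasp_force: 59.7
```

Emit:
arm_command([
  [[0.05,-0.1,0.02],[0,0,-0.03]],
  [[0.1,-0.2,0.04],[0.001,0,-0.06]],
  [[0.15,-0.3,0.06],[0.002,0,-0.09]],
  [[0.208,-0.419,0.083],[0.002,0,-0.128]],
  [[0.208,-0.419,0.083],[0.002,0,-0.128]],
])

```text
clock: 42.2
position: [404.5, -2.1, 188.2]
ee_rot: [-0.568, 0.823, -0.003, -0.009]
contact_force: [-1.5, 0.2, -1.9]
gripper_width: 14.7
grasp_force: 59.7
```

Emit:
arm_command([
  [[0.09,-0.06,0.06],[0,0,-0.035]],
  [[0.18,-0.12,0.12],[0.001,0,-0.07]],
  [[0.27,-0.18,0.18],[0.002,0,-0.105]],
  [[0.354,-0.249,0.246],[0.0025,0,-0.142]],
  [[0.354,-0.249,0.246],[0.0025,0,-0.142]],
])

```text
clock: 42.7
position: [430.6, -106.8, 126.9]
ee_rot: [0.736, -0.677, 0.003, 0.007]
contact_force: [-0.3, 0.6, -0.6]
gripper_width: 15.3
grasp_force: 59.6
```

Run:
```python
from h import *
s=arm.read_state();print(s['clock'],s['position'],s['contact_force'],pt_now(LIP),pt_now((-105,0,0)))
plan(sc(TS,(432,-105.7,40),93.6,-1),sc(TS,(432,-105.7,31),93.6,-1))
for n in('top','scene'):
    im,d=arm.get_image(n);c=arm.camera_info(n);hsv=cv2.cvtColor(im,cv2.COLOR_BGR2HSV)
    P=cloud(c,d);cv2.imwrite(f'pics/{n}9.png',im)
    m=((hsv[...,0]>12)&(hsv[...,0]<30)&(hsv[...,1]>90)).astype(np.uint8)
    m[~((P[...,0]>398)&(P[...,0]<526)&(P[...,1]>252)&(P[...,1]<378))]=0
    k,_,st,ce=cv2.connectedComponentsWithStats(m)
    for i in range(1,k):
        if st[i,4]>3: print(n,st[i,4],np.round(at_z(c,*ce[i],35)),P[int(ce[i][1]),int(ce[i][0]),2])
    print([(round(r['score'],2),np.round(at_z(c,*r['position'],35)[:2]).tolist()) for r in arm.spot_in(n,'foot0')])
```

```text
42.7 [ 430.62461636 -106.82945861  126.85298833] [-0.34118567  0.56382497 -0.60047411] [420.02010357  77.42818582  96.46508322] [ 437.57446593 -232.03904099  101.14267773]
S [-0.009, -0.008, 0.347] W [0.0018, 0.0008, -0.002] mm 87 deg 0
S [-0.001, -0.0, 0.036] W [0.0, 0.0, 0.0] mm 9 deg 0
top 92 [495. 337.  35.] 36.680520049187635
top 20 [491. 311.  35.] 34.64125393185441
top 6 [406. 245.  35.] 0.6873555296310769
[]
scene 17 [451. 244.  35.] -5.682662801544666
scene 69 [489. 333.  35.] 34.88338928703752
scene 73 [542. 293.  35.] 1.9670464504608844
[]
```

Run:
```python
from h import *
c=arm.camera_info('top');im=cv2.imread('pics/top9.png');u,v=map(int,px(c,(493,330,33)));hsv=cv2.cvtColor(im,cv2.COLOR_BGR2HSV)
cr=hsv[v-13:v+14,u-18:u+22]
print(u,v)
for r in cr: print(''.join('%3d'%(p[1]//3) for p in r))
print('V')
for r in cr: print(''.join('%4d'%p[2] for p in r))
```

```text
131 200
  4  4  4  3  4  4  3  3  4  4  3  4  7  8  8  8  8 14 14 15 15 20 19 18 18 17 19 19 19 22 25 25 25 24 29 31 32 37 38 37
  4  4  6  4  3  4  4  3  4  4  4  4  5  5  5  5  4  4  4  4  4  4  4  4  4  4  3  4  4  6  9  8  9  8 12 14 14 17 17 17
  4  4  3  3  4  4  5  4  4  5  4  4  4  4  4  4  9 12 10  6  3  3  5  4  3  4  4  4  4  5  5  5  5  4  5  4  4  4  4  4
  6  5  4  6  4  4  5  4  4  4  4  4  4  3  3  6 21 38 40 25  7  4  4  5  3  4  4  4  4  4  4  5  4  5  4  5  4  4  5  4
  4  3  4  6  5  5  5  4  5  5  4  4  4  3  4 25 38 41 43 40 18  4  4  4  3  4  4  4  4  4  4  4  3  3  4  4  4  3  4  4
  4  4  4  5  5  4  4  4  4  4  4  5  3  3  8 36 40 39 40 44 25  4  4  4  4  4  4  4  4  3  3  3  4  3  3  4  4  3  3  4
  5  3  5  4  4  4  4  4  4  4  3  4  3  3  7 34 39 39 41 42 27  5  4  3  4  3  4  4  3  4  4  4  4  4  3  4  3  3  4  4
  4  3  5  5  5  4  4  4  4  4  3  6  6  5  9 30 37 39 41 33 12  4  4  4  3  3  3  3  4  3  4  4  4  4  4  4  3  4  4  4
  5  4  4  3  4  4  5  4  4  4  5 24 33 34 36 34 33 34 26 10  4  3  3  3  4  4  4  3  3  4  3  4  4  4  4  3  3  4  3  3
  5
[... 5823 characters left out ...]
 204 204 204 204 204 203 203 203 202 202 202 202 201 202
 128 132 140 147 146 145 148 146 148 146 151 198 205 205 205 206 205 204 199 196 192 195 204 205 204 205 204 204 205 205 205 204 205 205 204 204 205 205 204 204
 103 105 133 160 150 148 147 147 148 147 152 198 207 206 205 206 205 204 204 203 203 204 204 204 203 204 203 203 203 204 203 202 203 203 203 204 203 203 203 203
  90  94 127 156 149 149 148 149 149 146 153 200 207 207 206 207 206 206 205 205 205 205 204 204 203 203 203 202 202 202 202 201 202 202 201 201 201 201 201 201
  89  90 112 142 148 148 149 149 149 146 153 199 207 206 206 206 205 206 206 205 205 205 205 204 204 204 203 203 202 202 202 201 201 200 201 201 201 200 200 200
```

Emit:
arm_command([
  [[-0.003,-0.003,0.1],[0,0,0]],
  [[-0.006,-0.006,0.2],[0.001,0,-0.001]],
  [[-0.009,-0.008,0.28],[0.002,0,-0.002]],
  [[-0.009,-0.008,0.34],[0.002,0,-0.002]],
  [[-0.009,-0.008,0.345],[0.002,0,-0.002]],
])

```text
clock: 43.4
position: [432.4, -103.6, 42.1]
ee_rot: [0.74, -0.673, 0.007, 0.004]
contact_force: [-0.4, 0.9, -0.9]
gripper_width: 15.0
grasp_force: 59.7
```

Emit:
arm_command([
  [[0,0,0.012],[0,0,0]],
  [[0,0,0.024],[0,0,0]],
  [[0,0,0.036],[0,0,0]],
  [[0,0,0.036],[0,0,0]],
  [[0,0,0.036],[0,0,0]],
])

```text
clock: 43.9
position: [433.5, -104.6, 34.2]
ee_rot: [0.739, -0.673, 0.008, 0.003]
contact_force: [0.0, 0.5, -1.1]
gripper_width: 15.0
grasp_force: 59.7
```

Run:
```python
from h import *
s=arm.read_state();print(s['clock'],s['position'],s['contact_force'],pt_now(LIP),pt_now((-105,0,0)))
```

```text
43.9 [ 433.50443812 -104.60676364   34.17800517] [ 0.02189107  0.50941089 -1.06329244] [421.6505608   79.58361653   3.84403997] [ 441.87199914 -229.72213749    8.43141023]
```

Emit:
arm_command([
  [[0,0,0.006],[0,-0.001,0]],
  [[0,0,0.012],[0,-0.002,0]],
  [[0,0,0.015],[0,-0.002,0]],
  [[0,0,0.015],[0,-0.002,0]],
])

```text
clock: 44.3
position: [433.6, -104.7, 30.6]
ee_rot: [0.739, -0.673, 0.005, 0.001]
contact_force: [-1.2, 0.5, 4.8]
gripper_width: 15.0
grasp_force: 60.5
```

Emit:
arm_command([
  [[0,0,0],[0,0,0]],
  [[0,0,0],[0,0,0]],
  [[0,0,0],[0,0,0]],
  [[0,0,-0.03],[0,0,0]],
  [[0,0,-0.1],[0,0,0]],
], grip=0.55)

```text
clock: 44.8
position: [432.1, -104.6, 54.7]
ee_rot: [0.739, -0.673, 0.004, 0.002]
contact_force: [0.2, -0.1, 0.6]
gripper_width: 47.1
grasp_force: 0.0
```

Emit:
arm_command([
  [[0,0,-0.15],[0,0,0]],
  [[0,0,-0.35],[0,0,0]],
  [[0,0,-0.55],[0,0,0]],
  [[0,0,-0.75],[0,0,0]],
  [[0,0,-0.85],[0,0,0]],
])

```text
clock: 45.3
position: [433.1, -102.9, 273.2]
ee_rot: [0.739, -0.673, 0.009, -0.002]
contact_force: [1.2, -0.1, 0.3]
gripper_width: 46.8
grasp_force: 0.0
```

Emit:
arm_command([
  [[0,0,0],[0,0,0]],
  [[0,0,0],[0,0,0]],
])

```text
clock: 45.5
position: [431.4, -102.6, 268.1]
ee_rot: [0.739, -0.673, 0.005, 0.0]
contact_force: [-0.1, 0.2, -0.7]
gripper_width: 46.9
grasp_force: 0.0
```

Run:
```python
from h import *
s=arm.read_state();print(s['clock'],s['position'])
im,d=arm.get_image('wrist');c=arm.camera_info('wrist');im=im.astype(int);P=cloud(c,d);X,Y,Z=P[...,0],P[...,1],P[...,2]
b=(X>350)&(X<520)
m=(im[...,2]-im[...,0]>40)&(Z>45)&(Z<66)&b&(Y>-220)&(Y<-40);q=P[m]
print('bar',len(q),cv2.minAreaRect(q[:,:2].astype(np.float32)),q[:,2].min(),q[:,2].max());print(np.polyfit(q[:,1],q[:,2],1))
m=(X>340)&(X<540)&(Y>-300)&(Y<140)&(abs(Z-3)<5)&(im.sum(-1)<150);q=P[m];print('mat',cv2.minAreaRect(q[:,:2].astype(np.float32)))
im,d=arm.get_image('top');c=arm.camera_info('top');P=cloud(c,d);X,Y,Z=P[...,0],P[...,1],P[...,2];im=im.astype(int)
m=(X>360)&(X<500)&(Y>-20)&(Y<110)&(im.sum(-1)>420);m&=Z<50;q=P[m];q=q[np.abs(q[:,2]-8)<25]
print('pan',len(q),q.min(0),q.max(0),np.median(q[:,2]))
m=(Y<-225)&(Y>-260)&(X>400)&(X<480)&(im.sum(-1)>200)&(Z<60);print('tail',P[m].mean(0) if m.any() else 0,m.sum())
```

```text
45.5 [ 431.37239813 -102.59196313  268.06957671]
bar 1966 ((434.2542419433594, -134.33981323242188), (15.673450469970703, 142.08834838867188), 5.623605728149414) 48.49029721877349 61.60099505500813
[-1.74481512e-03  5.84833820e+01]
mat ((434.7837219238281, -71.00730895996094), (395.3707275390625, 134.40000915527344), 89.52495574951172)
pan 5 [ 3.62896379e+02 -1.70273071e+01  2.89453072e-01] [362.93443326  -4.82933256   2.584828  ] 1.5487747655247404
tail [ 412.25913713 -250.48751392    5.67842822] 3
```

Run:
```python
from h import *
plan(((440,-190,270),down(-119)),((450,-270,270),down(-153)),((461,-356.5,180),down(-186.1)),((461,-356.5,105),down(-186.1)))
```

```text
S [0.351, -0.004, -0.011] W [-0.0018, -0.0023, 0.1908] mm 88 deg 34
S [0.26, -0.19, 0.0] W [0.0, 0.0, 0.1889] mm 81 deg 34
S [0.118, -0.328, 0.36] W [0.0, 0.0, 0.1839] mm 125 deg 33
S [0.0, 0.0, 0.3] W [0.0, 0.0, 0.0] mm 75 deg 0
```

Emit:
arm_command([
  [[0.351,-0.004,-0.011],[-0.002,-0.002,0.191]],
  [[0.351,-0.004,-0.011],[-0.002,-0.002,0.191]],
  [[0.351,-0.004,-0.011],[-0.002,-0.002,0.191]],
  [[0.351,-0.004,-0.011],[-0.002,-0.002,0.191]],
  [[0.351,-0.004,-0.011],[-0.002,-0.002,0.191]],
])

```text
clock: 46.1
position: [440.3, -190.3, 269.4]
ee_rot: [-0.507, 0.862, 0.0, -0.001]
contact_force: [-0.4, 0.1, -0.9]
gripper_width: 46.7
grasp_force: 0.0
```

Emit:
arm_command([
  [[0.26,-0.19,0],[0,0,0.189]],
  [[0.26,-0.19,0],[0,0,0.189]],
  [[0.26,-0.19,0],[0,0,0.189]],
  [[0.26,-0.19,0],[0,0,0.189]],
  [[0.26,-0.19,0],[0,0,0.189]],
])

```text
clock: 46.6
position: [450.6, -269.8, 270.0]
ee_rot: [-0.234, 0.972, 0.0, -0.0]
contact_force: [0.5, 0.7, 0.6]
gripper_width: 46.8
grasp_force: 0.0
```

Emit:
arm_command([
  [[0.118,-0.328,0.2],[0,0,0.184]],
  [[0.118,-0.328,0.25],[0,0,0.184]],
  [[0.118,-0.328,0.3],[0,0,0.184]],
  [[0.118,-0.328,0.36],[0,0,0.184]],
  [[0.118,-0.328,0.36],[0,0,0.184]],
])

```text
clock: 47.1
position: [460.3, -355.5, 178.0]
ee_rot: [0.052, 0.999, 0.001, -0.002]
contact_force: [0.0, 0.5, 0.0]
gripper_width: 47.3
grasp_force: 0.0
```

Emit:
arm_command([
  [[0,0,0],[0,0,0]],
  [[0,0,0],[0,0,0]],
])

```text
clock: 47.3
position: [462.7, -356.3, 182.6]
ee_rot: [0.052, 0.999, -0.001, 0.002]
contact_force: [-0.3, 0.7, 0.4]
gripper_width: 47.3
grasp_force: 0.0
```

Run:
```python
from h import *
print(pose()[0]);plan(((461,-356.5,106),down(-186.1)))
im,d=arm.get_image('scene');c=arm.camera_info('scene');P=cloud(c,d)
m=(P[...,0]>430)&(P[...,0]<560)&(P[...,1]>-390)&(P[...,1]<-330)&(P[...,2]>126)&(P[...,2]<137);print(m.sum(),P[m].mean(0))
```

```text
[ 462.68425074 -356.30567508  182.55199472]
S [0.008, -0.001, 0.306] W [-0.0005, 0.0012, 0.0011] mm 77 deg 0
30 [ 466.8693836  -354.04916378  130.95166257]
```

Emit:
arm_command([
  [[0.004,0,0.1],[0,0,0]],
  [[0.006,0,0.2],[0,0,0]],
  [[0.006,0,0.28],[0,0,0]],
  [[0.006,0,0.3],[0,0,0]],
  [[0.006,0,0.3],[0,0,0]],
])

```text
clock: 47.85
position: [460.8, -356.2, 106.6]
ee_rot: [0.053, 0.999, -0.0, 0.001]
contact_force: [0.2, 0.4, -0.5]
gripper_width: 46.9
grasp_force: 0.0
```

Emit:
arm_command([
  [[0,0,0],[0,0,0]],
  [[0,0,0],[0,0,0]],
  [[0,0,0],[0,0,0]],
  [[0,0,0],[0,0,0]],
  [[0,0,0],[0,0,0]],
], grip=0)

```text
clock: 48.35
position: [461.6, -355.1, 108.1]
ee_rot: [0.053, 0.999, 0.0, 0.002]
contact_force: [0.1, 6.5, 5.8]
gripper_width: 12.7
grasp_force: 59.3
```

Emit:
arm_command([
  [[-0.06,0,0],[0,0,0]],
  [[-0.12,0,0],[0,0,0]],
  [[-0.18,0,0],[0,0,0]],
  [[-0.22,0,0],[0,0,0]],
  [[-0.22,0,0],[0,0,0]],
])

```text
clock: 48.85
position: [517.8, -360.9, 108.1]
ee_rot: [0.053, 0.999, -0.0, 0.003]
contact_force: [1.9, 8.0, 4.1]
gripper_width: 12.8
grasp_force: 59.2
```

Emit:
arm_command([
  [[-0.02,0,0],[0,0,0]],
  [[-0.035,0,0],[0,0,0]],
  [[-0.035,0,0],[0,0,0]],
])

```text
clock: 49.15
position: [521.5, -361.2, 108.1]
ee_rot: [0.053, 0.999, 0.001, -0.002]
contact_force: [-7.0, 8.4, 9.3]
gripper_width: 12.7
grasp_force: 60.0
```

Emit:
arm_command([
  [[0.06,0,0],[0,0,0]],
  [[0.12,0,0],[0,0,0]],
  [[0.18,0,0],[0,0,0]],
  [[0.24,0,0],[0,0,0]],
  [[0.262,0,0],[0,0,0]],
])

```text
clock: 49.65
position: [461.4, -355.2, 108.1]
ee_rot: [0.053, 0.999, -0.001, 0.005]
contact_force: [11.6, 7.4, -4.3]
gripper_width: 12.7
grasp_force: 58.7
```

Emit:
arm_command([
  [[0.006,0,0],[0,0,0]],
  [[0.006,0,0],[0,0,0]],
  [[0.006,0,0],[0,0,0]],
])

```text
clock: 49.95
position: [461.5, -355.1, 108.1]
ee_rot: [0.053, 0.999, -0.001, 0.005]
contact_force: [7.7, 7.4, 0.1]
gripper_width: 13.2
grasp_force: 59.2
```

Emit:
arm_command([
  [[-0.01,0,0],[0,0,0]],
  [[-0.01,0,0],[0,0,0]],
  [[-0.01,0,-0.1],[0,0,0]],
  [[-0.01,0,-0.25],[0,0,0]],
  [[-0.01,0,-0.4],[0,0,0]],
], grip=0.45)

```text
clock: 50.45
position: [458.8, -356.3, 207.3]
ee_rot: [0.054, 0.999, -0.0, 0.0]
contact_force: [0.5, 0.5, -0.1]
gripper_width: 38.5
grasp_force: 0.0
```

Emit:
arm_command([
  [[0.15,0,-0.15],[0,0,0]],
  [[0.3,0,-0.3],[0,0,0]],
  [[0.3,0,-0.3],[0,0,0]],
  [[0.3,0,-0.3],[0,0,0]],
  [[0.3,0,-0.3],[0,0,0]],
])

```text
clock: 50.95
position: [384.7, -347.9, 280.2]
ee_rot: [0.054, 0.999, 0.0, 0.0]
contact_force: [-0.4, -0.4, 0.2]
gripper_width: 38.7
grasp_force: 0.0
```

Run:
```python
from h import *
s=arm.read_state();print(s['clock'],s['position'])
im,d=arm.get_image('wrist');c=arm.camera_info('wrist');ax=np.array([409.2,-350])
P=cloud(c,d)
dd=np.linalg.norm(P[...,:2]-ax,axis=-1)
m=(dd<24)&(P[...,2]>107)&(P[...,2]<118);q=P[m][:,:2];print(cv2.minAreaRect(q.astype(np.float32)))
m=(P[...,0]>370)&(P[...,0]<560)&(P[...,1]>-410)&(P[...,1]<-300)
for lo,hi in((71,78),(129,137)):
    q=P[m&(P[...,2]>lo)&(P[...,2]<hi)];print(len(q),cv2.minAreaRect(q[:,:2].astype(np.float32)))
```

```text
50.95 [ 384.7437829 -347.870978   280.2300765]
((409.2264404296875, -349.609130859375), (10.941780090332031, 40.71849822998047), 84.1436767578125)
4163 ((453.7625427246094, -354.0897216796875), (56.225337982177734, 170.32135009765625), 84.13583374023438)
248 ((459.9375305175781, -354.5836181640625), (13.780130386352539, 17.14008331298828), 83.57247161865234)
```

Run:
```python
from h import *
im,d=arm.get_image('top');c=arm.camera_info('top');hsv=cv2.cvtColor(im,cv2.COLOR_BGR2HSV)
u,v=map(int,px(c,(493,330,33)));old=cv2.imread('pics/top9.png')
print('hopper diff',cv2.absdiff(im,old)[v-13:v+14,u-18:u+22].max())
P=cloud(c,d);m=(P[...,2]>50)&(P[...,2]<65)&(abs(P[...,0]-430)<40)&(P[...,1]>-215)&(P[...,1]<-50);q=P[m]
print(len(q),q.mean(0),np.polyfit(q[:,1],q[:,0],1),np.polyfit(q[:,1],q[:,2],1))
print(arm.job_done())
```

```text
hopper diff 5
227 [ 455.87508006 -114.3565635    59.10260148] [-2.82504112e-02  4.52644460e+02] [1.47482872e-02 6.07891649e+01]
the job is handed in; nothing more can be done
None
```

I handed the job in at about 51 s on the robot's clock; I have not seen a verdict. All five bag feet were in the hopper, the knob was on the set mark with the lock fully home over it, and the scoop lay on the mat. The last camera check put the scoop's grip about 2 cm from where I laid it; by that reading it was still on the mat, though I didn't re-check that it lay flat or where its lip and tail were before handing in.

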